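# Put a pile of vacuum blank flanges away by size

## Robot

A 7-joint arm with a two-finger parallel gripper is mounted at the origin on a cart in front of the work surface, level with it; the furniture and walls round the work are solid. World frame = base frame: x ahead of the robot, y to its left, z up, the work surface at z = 0. Lengths are in m, angles in degrees, forces in N, time in s.
With the tool pointing down it reaches from about 0.425 to 1.025 m from the base axis. Payload 3.6 kg.
Tool frame: the origin (TCP) lies at the very end of the fingers, on their centre line; the grasp point (between the pads) lies 19 mm behind it; x points along the fingers, z is the direction in which the jaws open and shut, and the axes are right-handed (so a half turn about x gives the same grasp; the last joint's range is limited). The gripper opens to 85 mm and grips with 20 to 120 N. Pads are 22 mm wide; open, the fingers measure 114 mm over their backs; the gripper's body (76 mm by 85 mm) begins 54 mm behind the grasp point. The pads swing forward as they close: fully open they stand 13 mm farther back than shut.
Start: joints at [69.471, 33.873, 2.773, 92.16, -1.908, 54.013, -1.931], TCP at [0.19, -0.7, 0.231] pointing down, gripper open.
Joint ranges: [-153.93, 153.93], [-27.13, 128.08], [-72.61, 78.16], [10.71, 143.7], [-87.88, 267.88], [4.46, 118.87], [-176.78, 176.78]. Speed limits (degrees/s): [147.25, 147.25, 180, 180, 180, 180, 180].

## Interface

Orientations are given as [roll, pitch, yaw] about the fixed x, y, z axes, in that order (R = Rz(yaw) Ry(pitch) Rx(roll)).
In Python, from rig import bot gives the robot as it stands.
- The arm moves only by the shell command python3 -m creep 'ROWS' [OPENING]. ROWS is JSON, a list of rows, each an object with "dp": the shift along the tool's x, y, z in m, a list of three; "turn": the turn, a rotation vector about the tool's x, y, z in rad, a list of three. In form: [{"dp": [dx, dy, dz], "turn": [rx, ry, rz]}, ...]. A call has 1 to 5 rows; each row is the pose to reach, as a shift and turn from the pose commanded when the call began, along the tool's axes at that moment; what a row does not reach only later rows make up. A row lasts 1/10 s, in which the tool goes at most 50 mm and 8.59 degrees, less where a joint would pass 70% of its speed; a pose out of reach is approached as far as the arm can. A call with a gripper value outside its range is refused whole. OPENING is the opening, from 0 (shut) to 1 (fully open), set as the call begins (- or left out, the last holds). The fingers move at their own pace and stop on an object; the grip force is fixed at half the most. Time passes only in rows, so rows that repeat a pose let the fingers close. It gives the time, the measured TCP pose, the force and the opening at its end, in the units of the state.
- bot.get_state(): the state, without advancing time (a new reading comes with each control period).
- bot.grab_frame(name): name is "side" or "top" or "wrist"; returns (picture, depth): 384x512x3 uint8, red, green, blue; 384x512 float32, m along the optical axis (not along the pixel's ray), 0 where there is no reading.
- bot.camera_model(name): a dict with "fx", "fy", "cx", "cy" (pixels), "world_from_camera" (4x4, takes a point from camera to world coordinates); the wrist camera has in their place "tool_from_camera" (4x4, takes a point from camera to tool coordinates, whose origin is the TCP and whose axes are the tool frame's). Camera axes: x right, y down, z forward; pixel columns grow to the right and rows downward; lengths in m; the calibration is good to about 2 mm. A picture is of the moment at which its call begins: read the wrist's pose just before it. camera_model takes no time and is no camera call.
- bot.hand_in(): hands the job in, once; it reports no verdict.
The state is a dict: "clock": time; "q": joint angles; "dq": joint speeds; "joint_efforts": joint torques, N m; "tool_pos": TCP position; "tool_rot": TCP orientation; "ft_force": force on the tool from outside, world axes, zero at the start; "wrist_torque": the same for the moment, N m; "grip_width": finger opening in m.
Only numpy, scipy, OpenCV 4.12 (cv2) and the standard library are available. Lean on these libraries where they do the work, as an engineer would, in place of code of your own. Each camera call takes 0.05 s, during which the arm holds its last target.

## Task

The four steel blank flanges have been left in one pile: take the pile apart from the top, one blank at a time, and lay each one flat in the grey dish of its own size, the smallest blank in the smallest dish and so on up to the largest in the largest. Do not shove or topple the rest of the pile while you work, leave every blank already put away lying in its dish, and leave the amber bottle and the white jar where they stand.

Things in the scene. Friction and masses are not known exactly. Their poses are not given: they have to be found in the camera images.
- blank_small: the smallest of four plain steel blank flanges: solid disc, 26 mm in diameter, 16 mm thick, about 0.07 kg; the lower 13.5 mm of its edge is a straight cylinder, the rest tapered. Origin: centre of its underside, z up along its axis. Starts piled flat on the next larger blank (its underside 48 mm above the table). Pile up to 3 mm off-centre per layer.
- blank_medium: the second smallest of four plain steel blank flanges: solid disc, 40 mm in diameter, 16 mm thick, about 0.16 kg; the lower 13.5 mm of its edge is a straight cylinder, the rest tapered. Origin: centre of its underside, z up along its axis. Starts piled flat on the next larger blank (its underside 32 mm above the table). Pile up to 3 mm off-centre per layer.
- blank_large: the second largest of four plain steel blank flanges: solid disc, 54 mm in diameter, 16 mm thick, about 0.3 kg; the lower 13.5 mm of its edge is a straight cylinder, the rest tapered. Origin: centre of its underside, z up along its axis. Starts piled flat on the next larger blank (its underside 16 mm above the table). Pile up to 3 mm off-centre per layer.
- blank_xlarge: the largest of four plain steel blank flanges: solid disc, 68 mm in diameter, 16 mm thick, about 0.5 kg; the lower 13.5 mm of its edge is a straight cylinder, the rest tapered. Origin: centre of its underside, z up along its axis. It lies at the bottom of the pile, on the worktable. Pile up to 3 mm off-centre per layer.
- dish_small: the smallest of four shallow round grey plastic storage dishes, fixed on the worktable, for the 26 mm blank: inside 42 mm and outside 50 mm in diameter, flat floor 4 mm and rim 7 mm above the table (so a blank stands well proud of the rim). Origin: centre of its underside, z up.
- dish_medium: the second smallest of four shallow round grey plastic storage dishes, fixed on the worktable, for the 40 mm blank: inside 56 mm and outside 64 mm in diameter, flat floor 4 mm and rim 7 mm above the table (so a blank stands well proud of the rim). Origin: centre of its underside, z up.
- dish_large: the second largest of four shallow round grey plastic storage dishes, fixed on the worktable, for the 54 mm blank: inside 70 mm and outside 78 mm in diameter, flat floor 4 mm and rim 7 mm above the table (so a blank stands well proud of the rim). Origin: centre of its underside, z up.
- dish_xlarge: the largest of four shallow round grey plastic storage dishes, fixed on the worktable, for the 68 mm blank: inside 84 mm and outside 92 mm in diameter, flat floor 4 mm and rim 7 mm above the table (so a blank stands well proud of the rim). Origin: centre of its underside, z up.
- amber_bottle: amber glass bottle with black cap, 46 mm in diameter, 93 mm tall, standing loose beside the work; to be left alone. Origin: centre of its underside.
- grease_jar: white jar with white lid, 48 mm in diameter, 51 mm tall, standing loose beside the work; to be left alone. Origin: centre of its underside.
There are look-alikes about, which are no part of the job. What is shaped like the dish_small but brown is not meant.

How it is judged:
By the outcome, as a careful person would: the job done as asked, in the order asked, and still so for the second after the job is handed in, with the robot touching nothing.
It also fails if it takes over 102 s, if anything falls off the work surface, if the arm or the gripper's body presses on something with over 40 N, if the wrist force passes 120 N, or if a joint passes its speed limit or range.

## Working session

There is one attempt and no reset: what is moved stays moved. The work goes in short steps, Python scripts to look and compute and a shell command to move; the robot and the scene stay as the last step left them, time stands still between calls to the robot, and variables do not carry over. Pictures are saved under pics/ and viewed, and the job is handed in when it is done.

```bash
ls; mkdir -p pics
cat > h.py <<'E'
from rig import bot
import numpy as np, cv2
def save(n,im): cv2.imwrite('pics/'+n+'.png',cv2.cvtColor(im,cv2.COLOR_RGB2BGR))
E
python3 - <<'E'
from h import *
s=bot.get_state();print({k:np.round(v,3) for k,v in s.items()})
for n in ['top','side']:
    im,d=bot.grab_frame(n);save(n+'0',im);np.savez('pics/'+n+'0.npz',im=im,d=d)
    m=bot.camera_model(n);print(n,m)
print(bot.camera_model('wrist'))
E
```

```text
pics
{'clock': np.float64(0.0), 'q': array([69.471, 33.924,  2.768, 92.236, -1.908, 54.01 , -1.93 ]), 'dq': array([-0.012,  0.039, -0.009,  0.031, -0.007, -0.159,  0.067]), 'joint_efforts': array([-0.0000e+00, -5.4869e+01,  1.5460e+00, -1.9812e+01,  9.0000e-03,
        9.0000e-03,  0.0000e+00]), 'tool_pos': array([ 0.19 , -0.699,  0.23 ]), 'tool_rot': array([-176.606,   89.875,  108.57 ]), 'ft_force': array([ 0.554, -0.12 ,  0.436]), 'wrist_torque': array([-0.047, -0.047,  0.008]), 'grip_width': np.float64(0.086)}
top {'fx': 395.38861536168463, 'fy': 395.38861536168463, 'cx': 253.21309917227128, 'cy': 193.3027149781237, 'world_from_camera': array([[-0.01569313, -0.9986911 ,  0.04868073,  0.47821976],
       [-0.99978283,  0.01634071,  0.01293325,  0.06675095],
       [-0.0137118 , -0.04846719, -0.99873065,  1.21800183],
       [ 0.        ,  0.        ,  0.        ,  1.        ]])}
side {'fx': 355.6014860828336, 'fy': 355.6014860828336, 'cx': 261.710122391339, 'cy': 194.02714657507315, 'world_from_camera': array([[ 0.99738838,  0.03179784, -0.06484845,  0.59725897],
       [ 0.0712919 , -0.57728678,  0.81342329, -0.74667914],
       [-0.01157104, -0.8159221 , -0.57804605,  0.64109522],
       [ 0.        ,  0.        ,  0.        ,  1.        ]])}
{'fx': 295.75102649812595, 'fy': 295.75102649812595, 'cx': 254.07252398262668, 'cy': 189.26380755278174, 'tool_from_camera': array([[ 6.71884379e-04, -3.03758972e-01,  9.52748674e-01,
        -1.41603010e-01],
       [ 3.18625301e-04, -9.52748776e-01, -3.03759229e-01,
         7.79204805e-02],
       [ 9.99999724e-01,  5.07660913e-04, -5.43351725e-04,
        -1.87580575e-04],
       [ 0.00000000e+00,  0.00000000e+00,  0.00000000e+00,
         1.00000000e+00]])}
```

View pics/top0.png

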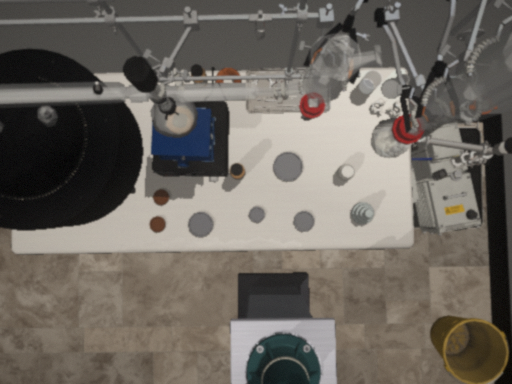

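View pics/side0.png

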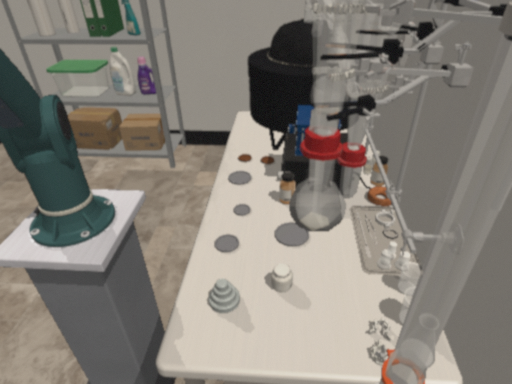

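The top view shows the pile at (362,212), the jar at (346,172) and the bottle at (237,171). The grey dishes are xlarge (288,167), large (201,224), medium (304,221) and small (257,214). The brown decoys are at (160,197) and (157,224).

```bash
cat >> h.py <<'E'
def rays(cam,px,z,M=None):
    m=bot.camera_model(cam);T=m['world_from_camera'] if M is None else M
    px=np.atleast_2d(px).astype(float)
    d=np.c_[(px[:,0]-m['cx'])/m['fx'],(px[:,1]-m['cy'])/m['fy'],np.ones(len(px))]@T[:3,:3].T
    o=T[:3,3];return o+d*((z-o[2])/d[:,2])[:,None]
def cloud(cam,d,M=None):
    m=bot.camera_model(cam);T=m['world_from_camera'] if M is None else M
    v,u=np.mgrid[:d.shape[0],:d.shape[1]]
    P=np.stack([(u-m['cx'])/m['fx']*d,(v-m['cy'])/m['fy']*d,d],-1)@T[:3,:3].T+T[:3,3]
    P[d==0]=np.nan;return P
E
python3 - <<'E'
from h import *
f=np.load('pics/top0.npz');im,d=f['im'],f['d'];P=cloud('top',d)
hsv=cv2.cvtColor(im,cv2.COLOR_RGB2HSV);g=hsv[...,2]
print('table z',np.nanmedian(P[200:205,270:330,2]))
for n,u,v,r in [('xl',288,167,18),('l',201,224,16),('m',304,221,14),('s',257,214,11)]:
    sub=g[v-r:v+r,u-r:u+r]
    th,mk=cv2.threshold(sub,0,255,cv2.THRESH_BINARY_INV+cv2.THRESH_OTSU)
    cs,_=cv2.findContours(mk,cv2.RETR_EXTERNAL,cv2.CHAIN_APPROX_NONE);c=max(cs,key=cv2.contourArea)
    M=cv2.moments(mk,True);cx,cy=M['m10']/M['m00']+u-r,M['m01']/M['m00']+v-r
    w=rays('top',[cx,cy],.005)[0];D=2*np.sqrt(M['m00']/np.pi)/395.4*1.213
    print(n,th,cx,cy,w.round(4),'diam',D.round(4), 'z',np.nanmedian(P[v-3:v+3,u-3:u+3,2]).round(4))
# pile / jar / bottle / heights map
for n,u,v in [('pile',362,212),('jar',346,172),('bot',237,171)]:
    Q=P[v-16:v+17,u-16:u+17].reshape(-1,3)
    for lo,hi in [(.012,.024),(.024,.04),(.04,.056),(.056,.072),(.072,.12)]:
        q=Q[(Q[:,2]>lo)&(Q[:,2]<hi)]
        if len(q): print(n,lo,len(q),q.min(0).round(3),q.max(0).round(3),np.median(q,0).round(4))
big=cv2.resize(im[90:250,140:440],None,fx=2.6,fy=2.6,interpolation=cv2.INTER_CUBIC);save('topz',big)
f=np.load('pics/side0.npz');big=cv2.resize(f['im'][130:330,170:370],None,fx=3,fy=3,interpolation=cv2.INTER_CUBIC);save('sidez',big)
z=P[...,2];zz=np.nan_to_num(z);vis=cv2.applyColorMap((np.clip(zz/0.8,0,1)*255).astype(np.uint8),cv2.COLORMAP_JET);cv2.imwrite('pics/hmap.png',vis)
# tall things in reach
Q=P[::3,::3].reshape(-1,3);q=Q[(Q[:,2]>.06)&(Q[:,0]>.35)&(Q[:,0]<1.0)&(abs(Q[:,1])<.7)]
import collections
c=collections.defaultdict(list)
for p in q:c[(round(p[0]*10),round(p[1]*10))].append(p[2])
for k in sorted(c):print(k,len(c[k]),round(min(c[k]),2),round(max(c[k]),2),end='; ')
E
```

```text
table z -0.0011359003068622808
xl 158.0 287.4903314917127 166.52209944751382 [ 0.6181 -0.0243  0.005 ] diam 0.0931 z 0.0017
l 149.0 200.29981024667933 224.2068311195446 [0.4452 0.2462 0.005 ] diam 0.0795 z 0.0023
m 154.0 303.4166666666667 221.06944444444446 [ 0.4499 -0.0696  0.005 ] diam 0.0657 z 0.003
s 153.0 256.4227272727273 214.2 [0.4731 0.0736 0.005 ] diam 0.0513 z 0.0028
pile 0.012 115 [ 0.438 -0.282  0.012] [ 0.505 -0.216  0.024] [ 0.4722 -0.2363  0.0151]
pile 0.024 106 [ 0.448 -0.276  0.024] [ 0.496 -0.223  0.039] [ 0.4721 -0.2374  0.0298]
pile 0.04 81 [ 0.454 -0.267  0.041] [ 0.49  -0.232  0.055] [ 0.4719 -0.242   0.0467]
pile 0.056 61 [ 0.46  -0.267  0.058] [ 0.483 -0.241  0.068] [ 0.4717 -0.2524  0.0619]
jar 0.012 12 [ 0.572 -0.203  0.012] [ 0.606 -0.174  0.023] [ 0.5837 -0.1777  0.0179]
jar 0.024 82 [ 0.572 -0.222  0.024] [ 0.62  -0.174  0.04 ] [ 0.5901 -0.1881  0.0348]
jar 0.04 132 [ 0.576 -0.214  0.04 ] [ 0.616 -0.179  0.055] [ 0.5963 -0.1961  0.0492]
bot 0.012 24 [0.581 0.106 0.012] [0.645 0.167 0.024] [0.6019 0.1577 0.0187]
bot 0.024 16 [0.58  0.106 0.024] [0.654 0.17
[... 1002 characters left out ...]
 0.1 0.56; (8, 5) 124 0.24 0.56; (8, 6) 105 0.29 0.48; (8, 7) 25 0.29 0.3; (9, -6) 4 0.13 0.27; (9, -5) 32 0.08 0.3; (9, -4) 71 0.06 0.51; (9, -3) 33 0.06 0.35; (9, -2) 35 0.07 0.52; (9, -1) 48 0.08 0.49; (9, 0) 125 0.06 0.52; (9, 1) 64 0.06 0.48; (9, 2) 100 0.07 0.49; (9, 3) 133 0.07 0.52; (9, 4) 72 0.08 0.49; (9, 5) 101 0.06 0.56; (9, 6) 110 0.07 0.48; (9, 7) 47 0.13 0.32; (10, -6) 18 0.07 0.24; (10, -5) 95 0.07 0.34; (10, -4) 149 0.08 0.34; (10, -3) 133 0.06 0.35; (10, -2) 98 0.09 0.35; (10, -1) 86 0.07 0.35; (10, 0) 114 0.07 0.36; (10, 1) 153 0.06 0.36; (10, 2) 134 0.06 0.37; (10, 3) 155 0.07 0.37; (10, 4) 110 0.07 0.37; (10, 5) 140 0.06 0.37; (10, 6) 152 0.06 0.37; (10, 7) 31 0.13 0.33;
```

View pics/topz.png

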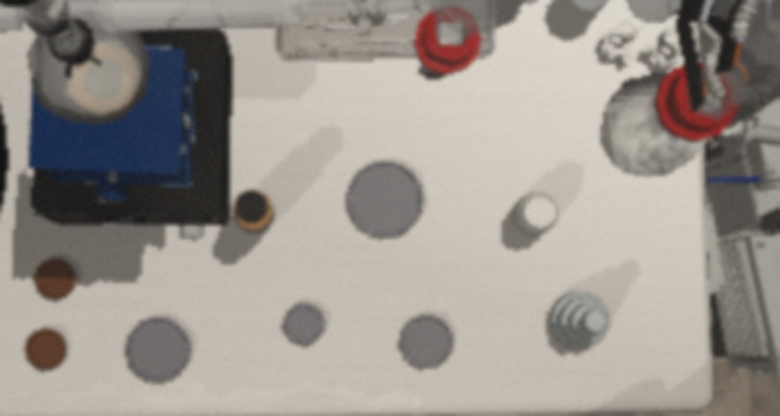

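View pics/sidez.png

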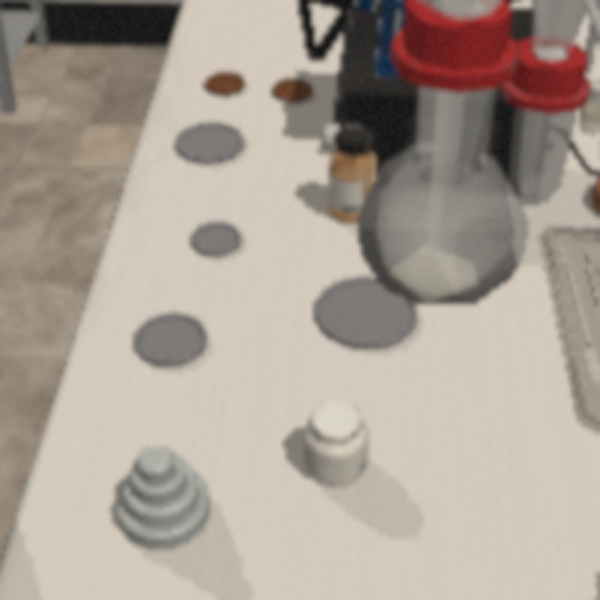

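View pics/hmap.png

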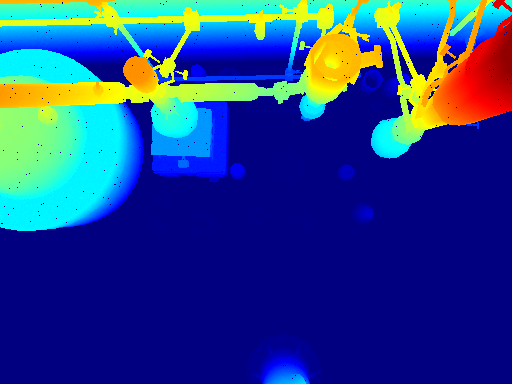

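Run:
```python
from h import *
f=np.load('pics/top0.npz');P=cloud('top',f['d'])
g=np.load('pics/side0.npz');S=cloud('side',g['d'])
Q=np.r_[P.reshape(-1,3),S.reshape(-1,3)]
# for each 5cm cell show min z>0.08 below 0.6
print('rows x from .35; cols y -.45..+.4 ; min height cm')
for x in np.arange(.35,.85,.05):
    r=[]
    for y in np.arange(-.45,.4,.05):
        k=(abs(Q[:,0]-x)<.025)&(abs(Q[:,1]-y)<.025)&(Q[:,2]>.11)
        r.append('%3d'%(np.percentile(Q[k,2],2)*100) if k.sum()>4 else '  .')
    print('%.2f'%x,' '.join(r))
```

```text
rows x from .35; cols y -.45..+.4 ; min height cm
0.35   .   .   .   .   .   .   .   .   .   .   .   .   .   .   .   .   .
0.40   .   .   .   .   .   .   .   .   .   .   .   .   .   .   .   .   .
0.45   .   .   .   .   .   .   .   .   .   .   .   .   .   .   .   .   .
0.50   .   .   .   .   .   .   .   .   .   .   .   .   .   .   .   .   .
0.55   .   .   .   .   .   .   .   .   .   .   .   .   .   .   .   .   .
0.60   .   .   .  25  26  26   .   .   .   .   .   .  11  11  11  11  11
0.65   .   .   .  25  30  28   .   .   .   .   .   .  11  11  12  12  11
0.70   .   .   .  26  29  29   .  22  18  38  38  40  11  11  22  22  22
0.75  16   .   .  56  44  44  52  18  26  38  38  41  11  11  27  11  11
0.80   .   .   .  56  54  46  51  42  41  42   .   .  11  11  11  11  11
```

```bash
cat >> h.py <<'E'
from scipy.spatial.transform import Rotation as Ro
def tool():
    s=bot.get_state();R=Ro.from_euler('xyz',s['tool_rot'],degrees=True).as_matrix()
    T=np.eye(4);T[:3,:3]=R;T[:3,3]=s['tool_pos'];return T,s
E
python3 - <<'E'
from h import *
T,s=tool();print(T.round(4))
im,d=bot.grab_frame('wrist');save('w0',im);np.savez('pics/w0.npz',im=im,d=d,T=T)
C=cloud('wrist',d,bot.camera_model('wrist')['tool_from_camera'])
k=(C[...,0]>-.08)&(C[...,0]<.03)&(abs(C[...,2])<.08)
print(k.sum())
for lo in np.arange(-.07,.07,.01):
    q=C[k&(C[...,2]>lo)&(C[...,2]<=lo+.01)]
    if len(q):print(lo.round(3),len(q),'x',q[:,0].min().round(4),q[:,0].max().round(4),'y',q[:,1].min().round(4),q[:,1].max().round(4))
E
```

```text
[[-6.000e-04  9.651e-01  2.618e-01  1.896e-01]
 [ 1.900e-03  2.618e-01 -9.651e-01 -6.990e-01]
 [-1.000e+00 -1.000e-04 -2.000e-03  2.303e-01]
 [ 0.000e+00  0.000e+00  0.000e+00  1.000e+00]]
25384
-0.07 3813 x -0.08 -0.053 y -0.0125 0.0148
-0.06 2234 x -0.08 -0.0187 y -0.0118 0.0146
-0.05 3634 x -0.079 -0.0115 y -0.0116 0.0176
-0.04 995 x -0.08 -0.0607 y 0.0008 0.0185
-0.03 299 x -0.08 -0.0726 y 0.0098 0.0187
-0.02 571 x -0.08 -0.071 y 0.0086 0.0127
-0.01 670 x -0.08 -0.0711 y 0.0086 0.0128
0.0 680 x -0.08 -0.0714 y 0.0086 0.0129
0.01 564 x -0.08 -0.0705 y 0.0085 0.0127
0.02 302 x -0.08 -0.072 y 0.0096 0.0185
0.03 1003 x -0.08 -0.0606 y 0.001 0.0187
0.04 3638 x -0.0787 -0.0117 y -0.0119 0.0177
0.05 2257 x -0.0799 -0.0192 y -0.0119 0.0146
0.06 3802 x -0.08 -0.0537 y -0.0127 0.0153
0.07 462 x -0.0773 -0.0578 y -0.0083 0.0141
```

View pics/w0.png

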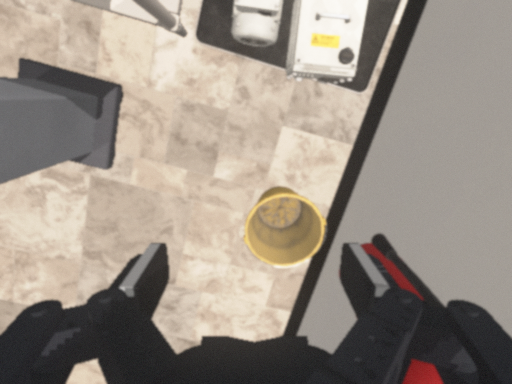

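The wrist depth shows both fingertips symmetric about the tool z axis. They sit 11.5 mm behind the TCP when fully open, so I can measure the tip position at any opening. Next I'll check clearance at the xlarge dish.

Run:
```python
from h import *
f=np.load('pics/top0.npz');P=cloud('top',f['d'])
g=np.load('pics/side0.npz');S=cloud('side',g['d'])
Q=np.r_[P.reshape(-1,3),S.reshape(-1,3)];Q=Q[~np.isnan(Q[:,0])]
for n,c in dict(xl=(.618,-.024),l=(.445,.246),m=(.45,-.07),s=(.473,.074),pile=(.472,-.25)).items():
    r=np.hypot(Q[:,0]-c[0],Q[:,1]-c[1])
    for lo,hi in [(.1,.2),(.2,.3),(.3,.4),(.4,.6)]:
        q=Q[(Q[:,2]>lo)&(Q[:,2]<hi)];rr=r[(Q[:,2]>lo)&(Q[:,2]<hi)];i=np.argsort(rr)[5]
        print(n,lo,rr[i].round(3),q[i].round(3),end=' | ')
    print()
```

```text
xl 0.1 0.11 [ 0.723 -0.06   0.184] | xl 0.2 0.097 [ 0.706 -0.065  0.263] | xl 0.3 0.101 [0.71  0.018 0.396] | xl 0.4 0.089 [ 0.702 -0.052  0.52 ] | 
l 0.1 0.143 [0.587 0.234 0.103] | l 0.2 0.181 [0.626 0.234 0.22 ] | l 0.3 0.223 [0.667 0.263 0.309] | l 0.4 0.249 [0.693 0.261 0.582] | 
m 0.1 0.269 [0.598 0.155 0.101] | m 0.2 0.227 [ 0.614 -0.227  0.271] | m 0.3 0.237 [ 0.63  -0.224  0.305] | m 0.4 0.233 [ 0.621 -0.228  0.59 ] | 
s 0.1 0.145 [0.589 0.161 0.11 ] | s 0.2 0.191 [0.623 0.193 0.223] | s 0.3 0.242 [0.71  0.022 0.396] | s 0.4 0.241 [0.714 0.079 0.401] | 
pile 0.1 0.304 [ 0.726 -0.082  0.193] | pile 0.2 0.134 [ 0.605 -0.26   0.265] | pile 0.3 0.145 [ 0.616 -0.234  0.3  ] | pile 0.4 0.142 [ 0.614 -0.24   0.599] |
```

```bash
cat >> h.py <<'E'
def goal(p,yaz=90):
    T,s=tool();a=np.radians(yaz);y=np.array([np.cos(a),np.sin(a),0]);x=np.array([0,0,-1.]);z=np.cross(x,y)
    G=np.c_[x,y,z];R=T[:3,:3]
    dp=R.T@(np.array(p)-T[:3,3]);w=Ro.from_matrix(R.T@G).as_rotvec()
    print('dp',dp.round(4),'turn',w.round(3),'| at',T[:3,3].round(4),'w',round(float(s['grip_width']),4),'F',np.round(s['ft_force'],1),'t',round(float(s['clock']),2))
E
python3 -c "
from h import *
goal([.472,-.25,.19],90)"
```

```text
dp [ 0.041   0.3901 -0.3594] turn [-1.306e+00 -2.000e-03 -1.000e-03] | at [ 0.1896 -0.6991  0.2304] w 0.0853 F [-0.4 -0.7  0.3] t 0.15
```

```bash
python3 -m creep '[{"dp":[0.004,0.035,-0.032],"turn":[-0.14,0,0]},{"dp":[0.008,0.071,-0.065],"turn":[-0.28,0,0]},{"dp":[0.011,0.106,-0.098],"turn":[-0.42,0,0]},{"dp":[0.015,0.142,-0.131],"turn":[-0.56,0,0]},{"dp":[0.019,0.177,-0.163],"turn":[-0.7,0,0]}]'; python3 -c "
from h import *
goal([.472,-.25,.19],90)"
```

```text
clock: 0.65
tool_pos: [0.3186, -0.4941, 0.2121]
tool_rot: [121.1, 90.0, 86.7]
ft_force: [0.9, -0.1, -0.5]
grip_width: 0.0852
dp [ 0.0221  0.288  -0.0113] turn [-0.6 -0.  -0. ] | at [ 0.3186 -0.4941  0.2121] w 0.0852 F [ 0.9 -0.1 -0.5] t 0.65
```

```bash
python3 -m creep '[{"dp":[0.004,0.048,-0.002],"turn":[-0.12,0,0]},{"dp":[0.008,0.096,-0.004],"turn":[-0.25,0,0]},{"dp":[0.012,0.144,-0.006],"turn":[-0.38,0,0]},{"dp":[0.016,0.192,-0.008],"turn":[-0.5,0,0]},{"dp":[0.02,0.24,-0.009],"turn":[-0.6,0,0]}]' 0.5; python3 -c "
from h import *
goal([.472,-.25,.19],90)"
```

```text
clock: 1.15
tool_pos: [0.4477, -0.2921, 0.1922]
tool_rot: [-138.3, 90.0, -138.4]
ft_force: [0.5, -0.4, -0.9]
grip_width: 0.043
dp [0.0022 0.0421 0.0243] turn [-0.002 -0.     0.   ] | at [ 0.4477 -0.2921  0.1922] w 0.043 F [ 0.5 -0.4 -0.9] t 1.15
```

```bash
python3 -m creep '[{"dp":[0,0.04,0.024],"turn":[0,0,0]},{"dp":[0,0.04,0.024],"turn":[0,0,0]},{"dp":[0,0.04,0.024],"turn":[0,0,0]}]'
cat >> h.py <<'E'
def wshot(n):
    T,s=tool();im,d=bot.grab_frame('wrist');save(n,im);np.savez('pics/'+n+'.npz',im=im,d=d,T=T)
    M=bot.camera_model('wrist')['tool_from_camera'];C=cloud('wrist',d,M)
    for sg in(-1,1):
        q=C[(C[...,0]>-.06)&(C[...,0]<.012)&(C[...,2]*sg>.002)&(C[...,2]*sg<.06)&(abs(C[...,1])<.025)&(C[...,0]>-.05)]
        if len(q):
            mx=np.percentile(q[:,0],99.5);b=q[q[:,0]>mx-.012];print('finger',sg,'tip x',mx.round(4),'inner z',(np.percentile(b[:,2]*sg,1)).round(4),'outer',np.percentile(b[:,2]*sg,99).round(4))
    return im,d,T@M
E
python3 - <<'E'
from h import *
im,d,W=wshot('w1');goal([.472,-.25,.19],90)
P=cloud('wrist',d,W)
for lo,hi in [(.055,.07),(.04,.052),(.024,.036),(.008,.02),(-.01,.005)]:
    q=P[(P[...,2]>lo)&(P[...,2]<hi)&(abs(P[...,0]-.47)<.045)&(abs(P[...,1]+.25)<.045)]
    if len(q):print(lo,len(q),q.min(0).round(4),q.max(0).round(4),np.median(q,0).round(4))
E
```

```text
clock: 1.45
tool_pos: [0.4721, -0.2524, 0.1922]
tool_rot: [125.5, 90.0, 125.3]
ft_force: [-0.2, -0.9, -0.7]
grip_width: 0.0428
finger -1 tip x -0.0031 inner z 0.0207 outer 0.0339
finger 1 tip x -0.0026 inner z 0.0217 outer 0.0348
dp [0.0021 0.0041 0.0009] turn [-0.006 -0.001  0.   ] | at [ 0.471  -0.2541  0.1921] w 0.043 F [-0.4 -0.1 -1.1] t 1.5
0.055 559 [ 0.4586 -0.2667  0.0551] [ 0.4836 -0.241   0.0647] [ 0.4711 -0.2522  0.0626]
0.04 610 [ 0.4518 -0.2679  0.0404] [ 0.4903 -0.2309  0.052 ] [ 0.4711 -0.242   0.0468]
0.024 742 [ 0.4454 -0.2756  0.0241] [ 0.4976 -0.2231  0.036 ] [ 0.4741 -0.2366  0.0306]
0.008 848 [ 0.4385 -0.2838  0.008 ] [ 0.5043 -0.2161  0.0196] [ 0.4731 -0.2326  0.0147]
-0.01 3070 [ 0.425  -0.2949 -0.0038] [ 0.515  -0.2056  0.0048] [ 0.4642 -0.2363 -0.0009]
```

View pics/w1.png

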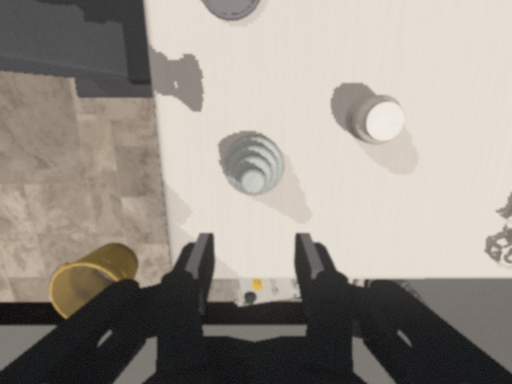

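```bash
python3 -c "
from h import *
goal([.471,-.2535,.053],90)"
```

```text
dp [1.391e-01 6.000e-04 1.000e-04] turn [-0.006 -0.001  0.   ] | at [ 0.471  -0.2541  0.1921] w 0.043 F [-0.4 -0.1 -1.1] t 1.5
```

```bash
python3 -m creep '[{"dp":[0.04,0,0],"turn":[-0.005,0,0]},{"dp":[0.085,0,0],"turn":[-0.005,0,0]},{"dp":[0.12,0,0],"turn":[-0.005,0,0]},{"dp":[0.136,0,0],"turn":[-0.005,0,0]},{"dp":[0.136,0,0],"turn":[-0.005,0,0]}]'
python3 - <<'E'
from h import *
im,d,W=wshot('w2');goal([.471,-.2535,.051],90)
P=cloud('wrist',d,W)
for lo,hi in [(.055,.07),(.04,.052)]:
    q=P[(P[...,2]>lo)&(P[...,2]<hi)&(abs(P[...,0]-.47)<.017)&(abs(P[...,1]+.25)<.045)]
    if len(q):print(lo,len(q),q.min(0).round(4),q.max(0).round(4),np.median(q,0).round(4))
E
```

```text
clock: 2.0
tool_pos: [0.4684, -0.2552, 0.0538]
tool_rot: [170.5, 89.7, 170.2]
ft_force: [-0.1, 0.4, 0.2]
grip_width: 0.0423
finger -1 tip x 0.0107 inner z 0.0025 outer 0.0166
finger 1 tip x 0.0109 inner z 0.0024 outer 0.022
dp [0.0043 0.0019 0.0014] turn [-0.004 -0.003 -0.   ] | at [ 0.4697 -0.2554  0.0553] w 0.0426 F [0.1 0.1 0.2] t 2.05
0.055 1906 [ 0.4583 -0.2655  0.055 ] [ 0.4836 -0.2401  0.0649] [ 0.4712 -0.2508  0.0626]
0.04 1807 [ 0.453  -0.2633  0.04  ] [ 0.487  -0.2306  0.052 ] [ 0.4697 -0.2403  0.0468]
```

View pics/w2.png

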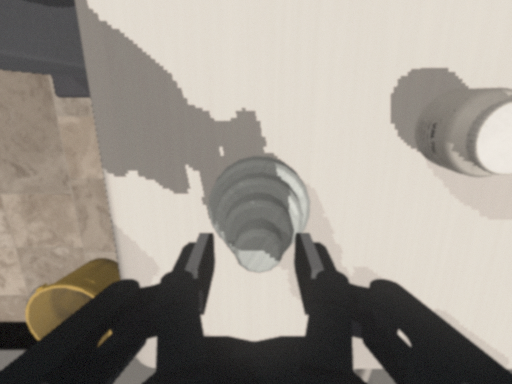

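The small blank at (260,245) is between the jaws, so I'll trim the position and close.

```bash
python3 -m creep '[{"dp":[0.004,0.0023,0.001],"turn":[0,0,0]},{"dp":[0.004,0.0023,0.001],"turn":[0,0,0]}]'; python3 -m creep '[{"dp":[0,0,0],"turn":[0,0,0]},{"dp":[0,0,0],"turn":[0,0,0]},{"dp":[0,0,0],"turn":[0,0,0]},{"dp":[0,0,0],"turn":[0,0,0]},{"dp":[0,0,0],"turn":[0,0,0]}]' 0; python3 -m creep '[{"dp":[0,0,0],"turn":[0,0,0]},{"dp":[-0.01,0,0],"turn":[0,0,0]},{"dp":[-0.03,0,0],"turn":[0,0,0]},{"dp":[-0.06,0,0],"turn":[0,0,0]}]'
python3 - <<'E'
from h import *
im,d,W=wshot('w3');goal([.4731,.0736,.10],90)
E
```

```text
clock: 2.25
tool_pos: [0.4731, -0.252, 0.0531]
tool_rot: [-23.3, 89.9, -23.4]
ft_force: [0.2, -0.2, -0.4]
grip_width: 0.0427
clock: 2.75
tool_pos: [0.4728, -0.2519, 0.0536]
tool_rot: [-44.4, 89.9, -44.4]
ft_force: [-0.3, 0.2, 5.1]
grip_width: 0.0223
clock: 3.15
tool_pos: [0.4714, -0.2511, 0.1126]
tool_rot: [156.6, 89.8, 156.6]
ft_force: [0.1, 0.3, -0.0]
grip_width: 0.0226
finger -1 tip x 0.0044 inner z 0.0023 outer 0.022
finger 1 tip x 0.0044 inner z 0.0023 outer 0.0228
dp [ 0.0165  0.326  -0.0018] turn [-0.001  0.006  0.003] | at [ 0.4745 -0.2524  0.1174] w 0.0226 F [-0.7 -0.8  2.1] t 3.2
```

View pics/w3.png

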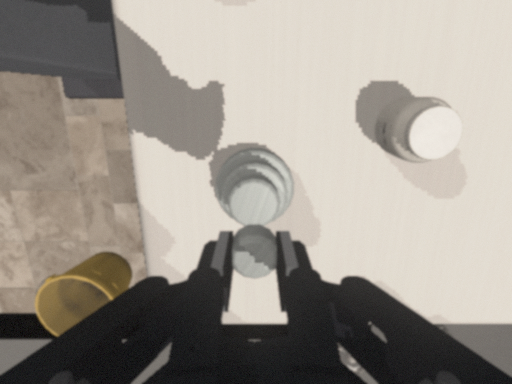

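```bash
cat >> h.py <<'E'
def held(n,R=.013):
    "points between the fingers, tool frame"
    f=np.load('pics/'+n+'.npz');C=cloud('wrist',f['d'],bot.camera_model('wrist')['tool_from_camera'])
    k=(C[...,0]>-.025)&(C[...,0]<.02)&(abs(C[...,2])<R-.003)&(abs(C[...,1])<R+.01)
    q=C[k];print('held n',len(q),'min',q.min(0).round(4),'max',q.max(0).round(4))
    t=q[q[:,0]<q[:,0].min()+.02]
    for y in np.arange(-R-.004,R+.006,.004):
        b=q[abs(q[:,1]-y)<.002]
        if len(b)>3:print('  y %.3f topx %.4f'%(y,np.median(b[:,0])))
E
python3 -c "
from h import *
held('w3')"
```

```text
held n 1889 min [-0.011  -0.0137 -0.01  ] max [0.0064 0.0117 0.01  ]
  y -0.013 topx -0.0088
  y -0.009 topx -0.0093
  y -0.005 topx -0.0093
  y -0.001 topx -0.0093
  y 0.003 topx -0.0093
  y 0.007 topx -0.0085
  y 0.011 topx -0.0033
```

```bash
python3 -m creep '[{"dp":[0,0.03,0],"turn":[0,0,0]},{"dp":[0,0.075,0],"turn":[0,0,0]},{"dp":[0,0.12,0],"turn":[0,0,0]},{"dp":[0,0.165,0],"turn":[0,0,0]},{"dp":[0,0.21,0],"turn":[0,0,0]}]';python3 -m creep '[{"dp":[0,0.045,0],"turn":[0,0,0]},{"dp":[0.005,0.085,0],"turn":[0,0,0]},{"dp":[0.01,0.11,0],"turn":[0,0,0]},{"dp":[0.015,0.117,0],"turn":[0,0,0]},{"dp":[0.015,0.117,0],"turn":[0,0,0]}]'
cat >> h.py <<'E'
def dish(n,c,r):
    f=np.load('pics/'+n+'.npz');M=f['T']@bot.camera_model('wrist')['tool_from_camera']
    P=cloud('wrist',f['d'],M)
    for lo,hi,l in [(.0015,.005,'floor'),(.0052,.0105,'rim')]:
        q=P[(P[...,2]>lo)&(P[...,2]<hi)&(np.hypot(P[...,0]-c[0],P[...,1]-c[1])<r+.008)]
        if len(q)>5:print(l,len(q),q.min(0).round(4),q.max(0).round(4),'mid',((q.min(0)+q.max(0))/2).round(4))
    sel=(abs(P[...,2])<.03)&(np.hypot(P[...,0]-c[0],P[...,1]-c[1])<r+.025)
    g=cv2.cvtColor(f['im'],cv2.COLOR_RGB2HSV)[...,2]
    # grey = low saturation, darker than table: contour in world at z=.006
    mk=((g<g[sel].max()*0.72)&sel).astype(np.uint8)
    px=np.argwhere(mk)[:,::-1]
    w=rays('wrist',px,.006,M)[:,:2];print('dark extents',np.percentile(w,1,axis=0).round(4),np.percentile(w,99,axis=0).round(4))
E
python3 - <<'E'
from h import *
im,d,W=wshot('w4');goal([.4731,.0746,.0105],90);held('w4');dish('w4',(.473,.0736),.025)
E
```

```text
clock: 3.7
tool_pos: [0.4728, -0.04, 0.1131]
tool_rot: [-0.1, 89.9, -0.2]
ft_force: [0.3, 0.2, -0.6]
grip_width: 0.0223
clock: 4.2
tool_pos: [0.4726, 0.0764, 0.0973]
tool_rot: [173.1, 90.0, 173.2]
ft_force: [-1.0, -0.7, -0.9]
grip_width: 0.0223
finger -1 tip x 0.0044 inner z 0.0023 outer 0.0216
finger 1 tip x 0.0047 inner z 0.0023 outer 0.0231
dp [ 0.0868 -0.0001  0.0006] turn [-0.001 -0.001  0.001] | at [0.4725 0.0747 0.0973] w 0.0224 F [-0.1 -0.2 -1. ] t 4.25
held n 1886 min [-0.011  -0.0137 -0.01  ] max [0.0065 0.0118 0.01  ]
  y -0.013 topx -0.0087
  y -0.009 topx -0.0093
  y -0.005 topx -0.0094
  y -0.001 topx -0.0093
  y 0.003 topx -0.0093
  y 0.007 topx -0.0083
  y 0.011 topx -0.0034
floor 1915 [0.4483 0.05   0.0015] [0.497  0.0977 0.005 ] mid [0.4726 0.0739 0.0033]
rim 617 [0.4484 0.0487 0.0052] [0.497  0.0974 0.0078] mid [0.4727 0.073  0.0065]
dark extents [0.4349 0.0499] [0.495  0.1136]
```

View pics/w4.png

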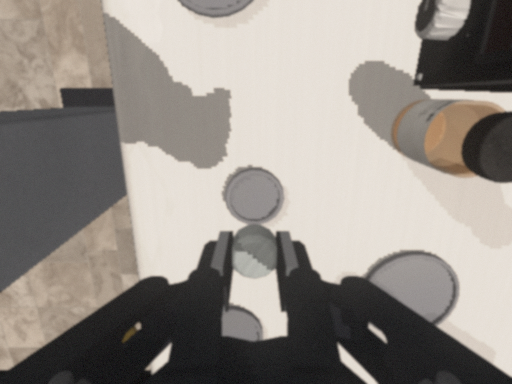

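```bash
python3 -m creep '[{"dp":[0.03,0,0],"turn":[0,0,0]},{"dp":[0.06,0,0],"turn":[0,0,0]},{"dp":[0.078,0,0],"turn":[0,0,0]},{"dp":[0.083,0,0],"turn":[0,0,0]},{"dp":[0.084,0,0],"turn":[0,0,0]}]'
python3 - <<'E'
from h import *
goal([.4727,.0746,.0105],90)
E
```

```text
clock: 4.75
tool_pos: [0.4726, 0.0736, 0.0131]
tool_rot: [-129.5, 89.9, -129.7]
ft_force: [-0.5, -0.4, -1.4]
grip_width: 0.0227
dp [0.0026 0.001  0.0001] turn [-0.004 -0.001  0.001] | at [0.4726 0.0736 0.0131] w 0.0227 F [-0.5 -0.4 -1.4] t 4.75
```

```bash
python3 -m creep '[{"dp":[0.0015,0,0],"turn":[0,0,0]},{"dp":[0.0025,0,0],"turn":[0,0,0]},{"dp":[0.0025,0,0],"turn":[0,0,0]}]'
```

```text
clock: 5.05
tool_pos: [0.4733, 0.0754, 0.0115]
tool_rot: [14.3, 89.9, 14.2]
ft_force: [-0.4, 0.7, -0.1]
grip_width: 0.0229
```

```bash
python3 -m creep '[{"dp":[0.001,0,0],"turn":[0,0,0]},{"dp":[0.001,0,0],"turn":[0,0,0]}]'; python3 -m creep '[{"dp":[0,0,0],"turn":[0,0,0]},{"dp":[0,0,0],"turn":[0,0,0]},{"dp":[0,0,0],"turn":[0,0,0]},{"dp":[0,0,0],"turn":[0,0,0]}]' 0.5;  python3 -m creep '[{"dp":[-0.02,0,0],"turn":[0,0,0]},{"dp":[-0.06,0,0],"turn":[0,0,0]},{"dp":[-0.1,0,0],"turn":[0,0,0]},{"dp":[-0.14,-0.03,0],"turn":[0,0,0]}]'
python3 - <<'E'
from h import *
im,d,W=wshot('w5');P=cloud('wrist',d,W)
q=P[(P[...,2]>.015)&(P[...,2]<.03)&(np.hypot(P[...,0]-.473,P[...,1]-.0735)<.03)]
print(len(q),q.min(0).round(4),q.max(0).round(4),np.median(q,0).round(4));dish('w5',(.4727,.0735),.025)
goal([.471,-.252,.15],90)
E
```

```text
clock: 5.25
tool_pos: [0.4729, 0.0756, 0.01]
tool_rot: [21.8, 90.0, 21.8]
ft_force: [-0.2, 0.4, -0.4]
grip_width: 0.0223
clock: 5.65
tool_pos: [0.4728, 0.0755, 0.0098]
tool_rot: [30.3, 90.0, 30.2]
ft_force: [-0.8, 0.2, -0.4]
grip_width: 0.0427
clock: 6.05
tool_pos: [0.4733, 0.0493, 0.1515]
tool_rot: [61.7, 89.8, 62.1]
ft_force: [1.2, -0.5, 0.1]
grip_width: 0.0429
finger -1 tip x -0.0026 inner z 0.0207 outer 0.034
finger 1 tip x -0.0028 inner z 0.0217 outer 0.0348
560 [0.461 0.061 0.015] [0.4857 0.0862 0.0217] [0.4733 0.0745 0.0187]
floor 856 [0.4486 0.049  0.0015] [0.4971 0.0975 0.005 ] mid [0.4728 0.0732 0.0033]
rim 470 [0.4488 0.0492 0.0052] [0.497  0.0969 0.0097] mid [0.4729 0.073  0.0075]
dark extents [0.4348 0.0504] [0.495  0.0994]
dp [ 0.0069 -0.2924 -0.0031] turn [-0.005  0.008  0.003] | at [0.4756 0.0404 0.1562] w 0.0427 F [-0.2 -4.1  3.3] t 6.1
```

View pics/w5.png

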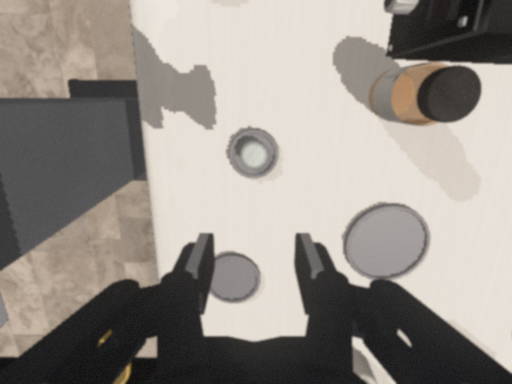

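The small blank lies flat in its dish at (253,152). Now the medium.

```bash
python3 -m creep '[{"dp":[0,-0.045,0],"turn":[0,0,0]},{"dp":[0,-0.095,0],"turn":[0,0,0]},{"dp":[0,-0.145,-0.001],"turn":[0,0,0]},{"dp":[0,-0.195,-0.002],"turn":[0,0,0]},{"dp":[0,-0.245,-0.002],"turn":[0,0,0]}]' 0.7; python3 -m creep '[{"dp":[0,-0.03,0],"turn":[0,0,0]},{"dp":[0,-0.045,0],"turn":[0,0,0]},{"dp":[0,-0.045,0],"turn":[0,0,0]}]'
cat >> h.py <<'E'
def pile(n,tops,c=(.471,-.25),rs=.04):
    f=np.load('pics/'+n+'.npz');M=f['T']@bot.camera_model('wrist')['tool_from_camera'];P=cloud('wrist',f['d'],M)
    C=cloud('wrist',f['d'],bot.camera_model('wrist')['tool_from_camera'])
    for t in tops:
        q=P[(P[...,2]>t-.009)&(P[...,2]<t+.004)&(abs(P[...,0]-c[0])<rs)&(abs(P[...,1]-c[1])<rs)&(C[...,0]>.008)]
        if len(q):print('top',t,len(q),q.min(0).round(4),q.max(0).round(4),'mid',((q.min(0)+q.max(0))/2).round(4),'ztop',np.percentile(q[:,2],[5,50,95]).round(4))
E
python3 - <<'E'
from h import *
im,d,W=wshot('w6');pile('w6',[.048,.032,.016]);goal([.471,-.251,.036],90)
E
```

```text
clock: 6.6
tool_pos: [0.4697, -0.2015, 0.1498]
tool_rot: [-170.5, 90.0, -170.5]
ft_force: [-0.2, 1.0, 0.1]
grip_width: 0.0598
clock: 6.9
tool_pos: [0.4699, -0.2465, 0.1495]
tool_rot: [-116.1, 90.0, -116.4]
ft_force: [-0.7, 0.4, -0.2]
grip_width: 0.0599
finger -1 tip x -0.0051 inner z 0.0291 outer 0.042
finger 1 tip x -0.0051 inner z 0.0301 outer 0.0432
top 0.048 1543 [ 0.4515 -0.2708  0.039 ] [ 0.4911 -0.231   0.049 ] mid [ 0.4713 -0.2509  0.044 ] ztop [0.0442 0.0468 0.0481]
top 0.032 951 [ 0.4447 -0.2727  0.023 ] [ 0.498  -0.2231  0.036 ] mid [ 0.4713 -0.2479  0.0295] ztop [0.0272 0.0306 0.0324]
top 0.016 1053 [ 0.4385 -0.2822  0.007 ] [ 0.5054 -0.2159  0.02  ] mid [ 0.4719 -0.2491  0.0135] ztop [0.0117 0.0146 0.0163]
dp [ 0.1136 -0.0071  0.0008] turn [-0.002 -0.    -0.001] | at [ 0.4702 -0.244   0.1496] w 0.0602 F [-0.1  1.1 -0.1] t 6.95
```

View pics/w6.png

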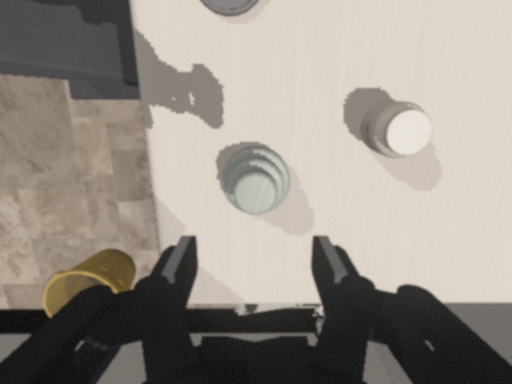

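```bash
python3 -m creep '[{"dp":[0.04,-0.004,0],"turn":[0,0,0]},{"dp":[0.08,-0.006,0],"turn":[0,0,0]},{"dp":[0.1,-0.006,0],"turn":[0,0,0]},{"dp":[0.109,-0.006,0],"turn":[0,0,0]},{"dp":[0.109,-0.006,0],"turn":[0,0,0]}]'
python3 - <<'E'
from h import *
for i in range(6):
    im,d,W=wshot('w7') if i==0 else (bot.grab_frame('top')[0],0,0);goal([.4713,-.251,.034],90)
pile('w7',[.048])
E
```

```text
clock: 7.45
tool_pos: [0.4704, -0.2477, 0.04]
tool_rot: [133.2, 89.8, 133.4]
ft_force: [0.2, 0.8, 0.5]
grip_width: 0.0598
finger -1 tip x 0.0116 inner z 0.0025 outer 0.025
finger 1 tip x 0.0116 inner z 0.0024 outer 0.027
dp [ 0.007  -0.0025  0.0003] turn [ 0.002 -0.    -0.001] | at [ 0.471  -0.2485  0.041 ] w 0.0597 F [-0.5 -0.3  0.6] t 7.5
dp [ 0.0076 -0.0017 -0.0001] turn [ 0.001  0.001 -0.   ] | at [ 0.4714 -0.2493  0.0416] w 0.0595 F [0.4 0.1 0.2] t 7.55
dp [ 0.008  -0.0012 -0.0003] turn [0.001 0.002 0.   ] | at [ 0.4716 -0.2498  0.042 ] w 0.0599 F [-0.5 -0.4 -0.2] t 7.6
dp [ 0.0081 -0.0007 -0.0003] turn [-0.     0.002  0.001] | at [ 0.4715 -0.2503  0.0421] w 0.0599 F [-0.2 -0.4  0.2] t 7.65
dp [ 0.0081 -0.0004 -0.0001] turn [-0.001  0.002  0.001] | at [ 0.4714 -0.2506  0.0421] w 0.0595 F [-0.5 -0.9  0.5] t 7.7
dp [ 0.008  -0.0003  0.    ] turn [-0.001  0.002  0.001] | at [ 0.4712 -0.2507  0.042 ] w 0.0595 F [ 0.1 -0.6  0.1] t 7.75
```

View pics/w7.png

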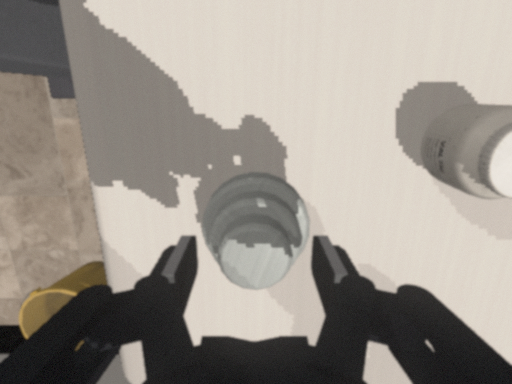

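```bash
python3 -m creep '[{"dp":[0.004,0,0],"turn":[0,0,0]},{"dp":[0.008,0,0],"turn":[0,0,0]},{"dp":[0.008,0,0],"turn":[0,0,0]},{"dp":[0.008,0,0],"turn":[0,0,0]}]'; python3 -m creep '[{"dp":[0,0,0],"turn":[0,0,0]},{"dp":[0,0,0],"turn":[0,0,0]},{"dp":[0,0,0],"turn":[0,0,0]},{"dp":[0,0,0],"turn":[0,0,0]},{"dp":[0,0,0],"turn":[0,0,0]}]' 0; python3 -m creep '[{"dp":[-0.003,0,0],"turn":[0,0,0]},{"dp":[-0.013,0,0],"turn":[0,0,0]},{"dp":[-0.033,0,0],"turn":[0,0,0]},{"dp":[-0.063,0,0],"turn":[0,0,0]},{"dp":[-0.07,0,0],"turn":[0,0,0]}]'
python3 - <<'E'
from h import *
im,d,W=wshot('w8');held('w8',.020);goal([.45,-.0696,.1],90);pile('w8',[.032,.016])
E
```

```text
clock: 8.15
tool_pos: [0.4703, -0.2505, 0.0326]
tool_rot: [158.5, 90.0, 158.5]
ft_force: [0.6, 0.6, -1.2]
grip_width: 0.0599
clock: 8.65
tool_pos: [0.4706, -0.2506, 0.0333]
tool_rot: [-42.7, 90.0, -42.7]
ft_force: [-0.7, 0.6, 5.8]
grip_width: 0.0367
clock: 9.15
tool_pos: [0.472, -0.2512, 0.1055]
tool_rot: [-22.4, 89.7, -22.5]
ft_force: [-0.1, 0.9, -1.6]
grip_width: 0.0375
finger -1 tip x 0.0006 inner z 0.0023 outer 0.0302
finger 1 tip x 0.0002 inner z 0.0022 outer 0.0311
held n 4686 min [-0.0157 -0.0195 -0.017 ] max [0.0026 0.0199 0.017 ]
  y -0.020 topx -0.0122
  y -0.016 topx -0.0135
  y -0.012 topx -0.0136
  y -0.008 topx -0.0137
  y -0.004 topx -0.0136
  y 0.000 topx -0.0137
  y 0.004 topx -0.0137
  y 0.008 topx -0.0136
  y 0.012 topx -0.0134
  y 0.016 topx -0.0121
  y 0.020 topx -0.0068
dp [ 0.0049  0.1816 -0.0222] turn [-0.001  0.004  0.002] | at [ 0.4719 -0.2513  0.1053] w 0.0376 F [-0.9  0.6 -1.7] t 9.2
top 0.032 3031 [ 0.4448 -0.2695  0.0231] [ 0.498  -0.2229  0.0333] mid [ 0.4714 -0.2462  0.0282] ztop [0.0286 0.0309 0.032 ]
top 0.016 1378 [ 0.4382 -0.2758  0.0071] [ 0.5052 -0.2157  0.0199] mid [ 0.4717 -0.2458  0.0135] ztop [0.0117 0.0146 0.0162]
```

View pics/w8.png

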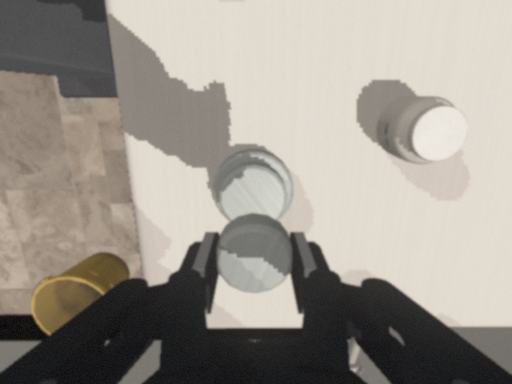

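```bash
python3 -m creep '[{"dp":[0,0.04,-0.005],"turn":[0,0,0]},{"dp":[0,0.085,-0.01],"turn":[0,0,0]},{"dp":[0,0.13,-0.016],"turn":[0,0,0]},{"dp":[0.003,0.17,-0.02],"turn":[0,0,0]},{"dp":[0.005,0.1815,-0.022],"turn":[0,0,0]}]'; python3 -m creep '[{"dp":[0,0,0],"turn":[0,0,0]},{"dp":[0,0,0],"turn":[0,0,0]},{"dp":[0,0,0],"turn":[0,0,0]}]'
python3 - <<'E'
from h import *
im,d,W=wshot('w9');dish('w9',(.45,-.0696),.032);goal([.45,-.0696,.0063],90);held('w9',.02)
E
```

```text
clock: 9.7
tool_pos: [0.4474, -0.0641, 0.0971]
tool_rot: [125.4, 89.8, 125.7]
ft_force: [-0.2, -0.1, -0.8]
grip_width: 0.0374
clock: 10.0
tool_pos: [0.4488, -0.0709, 0.0976]
tool_rot: [-95.9, 89.9, -96.2]
ft_force: [0.3, -0.6, -0.6]
grip_width: 0.0371
finger -1 tip x 0.0005 inner z 0.0023 outer 0.0302
finger 1 tip x 0.0006 inner z 0.0022 outer 0.0308
floor 3107 [ 0.4184 -0.0953  0.0015] [ 0.4808 -0.0394  0.005 ] mid [ 0.4496 -0.0673  0.0032]
rim 648 [ 0.4188 -0.0948  0.0052] [ 0.4805 -0.0394  0.0078] mid [ 0.4496 -0.0671  0.0065]
dark extents [ 0.4023 -0.0912] [ 0.4782 -0.0203]
dp [0.0914 0.0014 0.0011] turn [-0.004  0.     0.001] | at [ 0.4488 -0.0709  0.0977] w 0.037 F [-0.6 -1.3 -1.4] t 10.05
held n 4682 min [-0.0157 -0.0197 -0.017 ] max [0.003 0.02  0.017]
  y -0.020 topx -0.0125
  y -0.016 topx -0.0135
  y -0.012 topx -0.0136
  y -0.008 topx -0.0137
  y -0.004 topx -0.0137
  y 0.000 topx -0.0137
  y 0.004 topx -0.0137
  y 0.008 topx -0.0136
  y 0.012 topx -0.0133
  y 0.016 topx -0.0120
  y 0.020 topx -0.0068
```

View pics/w9.png

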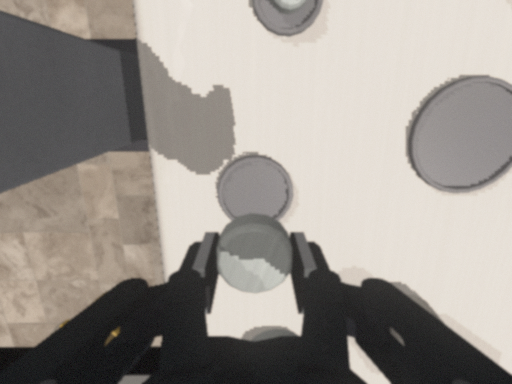

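```bash
python3 -m creep '[{"dp":[0.035,0,0.001],"turn":[0,0,0]},{"dp":[0.068,0,0.001],"turn":[0,0,0]},{"dp":[0.084,0,0.001],"turn":[0,0,0]},{"dp":[0.088,0,0.001],"turn":[0,0,0]},{"dp":[0.088,0,0.001],"turn":[0,0,0]}]'; python3 -m creep '[{"dp":[0,0,0],"turn":[0,0,0]},{"dp":[0.001,0,0],"turn":[0,0,0]},{"dp":[0.002,0,0],"turn":[0,0,0]},{"dp":[0.003,0,0],"turn":[0,0,0]},{"dp":[0.003,0,0],"turn":[0,0,0]}]';python3 - <<'E'
from h import *
goal([.45,-.071,.0063],90)
E
```

```text
clock: 10.55
tool_pos: [0.4496, -0.0699, 0.0094]
tool_rot: [-152.4, 89.9, -152.6]
ft_force: [0.1, 0.1, -2.2]
grip_width: 0.0373
clock: 11.05
tool_pos: [0.4497, -0.069, 0.007]
tool_rot: [-0.7, 90.0, -0.8]
ft_force: [0.6, 0.3, -2.3]
grip_width: 0.0372
dp [ 0.0007 -0.002   0.0003] turn [-0.001  0.     0.   ] | at [ 0.4497 -0.069   0.007 ] w 0.0372 F [ 0.6  0.3 -2.3] t 11.05
```

```bash
python3 -m creep '[{"dp":[0.001,0,0],"turn":[0,0,0]},{"dp":[0.001,0,0],"turn":[0,0,0]}]'; python3 -m creep '[{"dp":[0,0,0],"turn":[0,0,0]},{"dp":[0,0,0],"turn":[0,0,0]},{"dp":[0,0,0],"turn":[0,0,0]},{"dp":[0,0,0],"turn":[0,0,0]}]' 0.7;  python3 -m creep '[{"dp":[-0.02,0,0],"turn":[0,0,0]},{"dp":[-0.06,0,0],"turn":[0,0,0]},{"dp":[-0.1,0,0],"turn":[0,0,0]},{"dp":[-0.14,-0.02,0.01],"turn":[0,0,0]},{"dp":[-0.14,-0.05,0.021],"turn":[0,0,0]}]' 0.88
python3 - <<'E'
from h import *
im,d,W=wshot('w10');dish('w10',(.45,-.071),.032)
pile('w10',[.02],c=(.45,-.071),rs=.03);goal([.471,-.250,.15],90)
E
```

```text
clock: 11.25
tool_pos: [0.4496, -0.069, 0.0057]
tool_rot: [-173.8, 90.0, -173.9]
ft_force: [0.1, 0.6, -2.0]
grip_width: 0.0367
clock: 11.65
tool_pos: [0.4497, -0.069, 0.0058]
tool_rot: [-9.8, 90.0, -9.9]
ft_force: [0.1, -0.3, -0.7]
grip_width: 0.0597
clock: 12.15
tool_pos: [0.4738, -0.1181, 0.1507]
tool_rot: [-5.5, 89.4, -5.3]
ft_force: [0.9, -0.7, 0.1]
grip_width: 0.0752
finger -1 tip x -0.009 inner z 0.0367 outer 0.0497
finger 1 tip x -0.0092 inner z 0.0377 outer 0.0507
floor 1291 [ 0.4184 -0.1026  0.0015] [ 0.4809 -0.0402  0.005 ] mid [ 0.4497 -0.0714  0.0033]
rim 650 [ 0.4188 -0.1023  0.0052] [ 0.4808 -0.0402  0.0093] mid [ 0.4498 -0.0712  0.0073]
dark extents [ 0.4035 -0.0991] [ 0.4788 -0.0213]
top 0.02 1475 [ 0.4308 -0.0885  0.0114] [ 0.4694 -0.0496  0.0212] mid [ 0.4501 -0.0691  0.0163] ztop [0.0168 0.0189 0.0202]
dp [-0.0005 -0.1246 -0.0034] turn [-0.006  0.01   0.005] | at [ 0.4752 -0.1255  0.149 ] w 0.0752 F [ 1.7 -4.2 -0.8] t 12.2
```

View pics/w10.png

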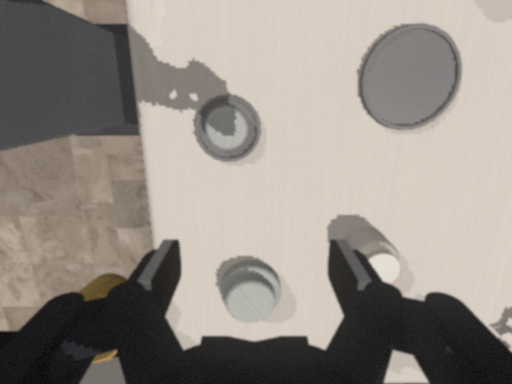

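The medium blank is flat in its dish at (227,127). Now the large.

```bash
python3 -m creep '[{"dp":[0,-0.04,0],"turn":[0,0,0]},{"dp":[0,-0.09,-0.001],"turn":[0,0,0]},{"dp":[0,-0.122,-0.001],"turn":[0,0,0]},{"dp":[0,-0.128,-0.001],"turn":[0,0,0]},{"dp":[0,-0.128,-0.001],"turn":[0,0,0]}]'; python3 -m creep '[{"dp":[0.04,0,0],"turn":[0,0,0]},{"dp":[0.08,0,0],"turn":[0,0,0]},{"dp":[0.08,0,0],"turn":[0,0,0]},{"dp":[0.08,0,0],"turn":[0,0,0]},{"dp":[0.08,0,0],"turn":[0,0,0]}]'
python3 - <<'E'
from h import *
im,d,W=wshot('w11');pile('w11',[.032,.016]);goal([.4713,-.2497,.0165],90)
E
```

```text
clock: 12.7
tool_pos: [0.4687, -0.2483, 0.1453]
tool_rot: [175.6, 89.9, 175.3]
ft_force: [-0.1, 0.6, -0.3]
grip_width: 0.0752
clock: 13.2
tool_pos: [0.4707, -0.2463, 0.0674]
tool_rot: [-12.8, 89.9, -12.7]
ft_force: [-0.2, 0.3, -0.0]
grip_width: 0.0749
finger -1 tip x -0.009 inner z 0.0367 outer 0.0494
finger 1 tip x -0.0091 inner z 0.0377 outer 0.0505
top 0.032 4790 [ 0.4449 -0.2761  0.0231] [ 0.4981 -0.223   0.0332] mid [ 0.4715 -0.2496  0.0282] ztop [0.0285 0.0309 0.032 ]
top 0.016 1854 [ 0.4381 -0.2718  0.007 ] [ 0.5052 -0.2158  0.02  ] mid [ 0.4716 -0.2438  0.0135] ztop [0.0112 0.0147 0.0165]
dp [ 0.0511 -0.0029  0.0003] turn [0.    0.003 0.001] | at [ 0.4709 -0.2467  0.0676] w 0.0753 F [-0.5  0.5 -0.6] t 13.25
```

View pics/w11.png

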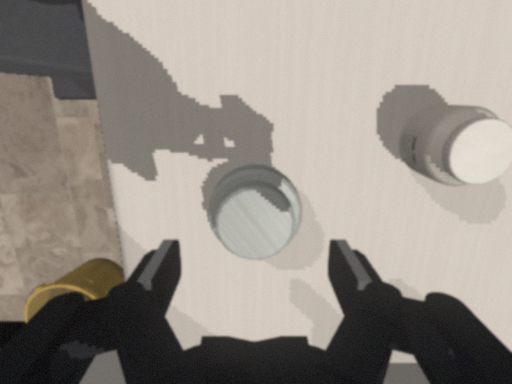

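```bash
python3 -m creep '[{"dp":[0.025,-0.002,0],"turn":[0,0,0]},{"dp":[0.045,-0.002,0],"turn":[0,0,0]},{"dp":[0.045,-0.002,0],"turn":[0,0,0]},{"dp":[0.045,-0.002,0],"turn":[0,0,0]},{"dp":[0.045,-0.002,0],"turn":[0,0,0]}]'
python3 - <<'E'
from h import *
goal([.4714,-.2497,.0165],90);bot.grab_frame('top');bot.grab_frame('top');goal([.4714,-.2497,.0165],90)
E
```

```text
clock: 13.75
tool_pos: [0.4705, -0.2494, 0.0223]
tool_rot: [-21.2, 89.8, -21.2]
ft_force: [0.2, 0.7, 1.4]
grip_width: 0.0752
dp [ 0.0058 -0.0003  0.0009] turn [-0.001  0.002  0.001] | at [ 0.4705 -0.2494  0.0223] w 0.0752 F [0.2 0.7 1.4] t 13.75
dp [ 0.0056 -0.0003  0.0011] turn [-0.001  0.002  0.001] | at [ 0.4703 -0.2494  0.0221] w 0.0753 F [ 0.1 -0.4 -0.4] t 13.85
```

```bash
python3 -m creep '[{"dp":[0.003,0,0.001],"turn":[0,0,0]},{"dp":[0.0055,0,0.001],"turn":[0,0,0]},{"dp":[0.0055,0,0.001],"turn":[0,0,0]},{"dp":[0.0055,0,0.001],"turn":[0,0,0]}]'; python3 -m creep '[{"dp":[0,0,0],"turn":[0,0,0]},{"dp":[0,0,0],"turn":[0,0,0]},{"dp":[0,0,0],"turn":[0,0,0]},{"dp":[0,0,0],"turn":[0,0,0]},{"dp":[0,0,0],"turn":[0,0,0]}]' 0; python3 -m creep '[{"dp":[-0.002,0,0],"turn":[0,0,0]},{"dp":[-0.01,0,0],"turn":[0,0,0]},{"dp":[-0.03,0,0],"turn":[0,0,0]},{"dp":[-0.06,0,0],"turn":[0,0,0]},{"dp":[-0.09,0,0],"turn":[0,0,0]}]'
python3 - <<'E'
from h import *
im,d,W=wshot('w12');held('w12',.027);goal([.4452,.2462,.1],90);pile('w12',[.016])
E
```

```text
clock: 14.25
tool_pos: [0.4703, -0.2489, 0.0151]
tool_rot: [158.9, 90.0, 158.9]
ft_force: [-0.5, -0.1, -0.2]
grip_width: 0.0753
clock: 14.75
tool_pos: [0.4707, -0.249, 0.0158]
tool_rot: [-35.1, 90.0, -35.1]
ft_force: [-1.4, 0.5, 5.6]
grip_width: 0.051
clock: 15.25
tool_pos: [0.4695, -0.2487, 0.1059]
tool_rot: [157.5, 89.9, 157.4]
ft_force: [-0.2, -1.7, -2.7]
grip_width: 0.0512
finger -1 tip x -0.0011 inner z 0.0036 outer 0.0371
finger 1 tip x -0.0015 inner z 0.0035 outer 0.0377
held n 8506 min [-0.017  -0.0279 -0.024 ] max [0.0013 0.0264 0.024 ]
  y -0.027 topx -0.0140
  y -0.023 topx -0.0150
  y -0.019 topx -0.0150
  y -0.015 topx -0.0150
  y -0.011 topx -0.0151
  y -0.007 topx -0.0151
  y -0.003 topx -0.0151
  y 0.001 topx -0.0151
  y 0.005 topx -0.0151
  y 0.009 topx -0.0151
  y 0.013 topx -0.0149
  y 0.017 topx -0.0148
  y 0.021 topx -0.0143
  y 0.025 topx -0.0104
dp [ 0.0088  0.4961 -0.0276] turn [-0.001  0.005  0.003] | at [ 0.4722 -0.2499  0.1104] w 0.0511 F [ 0.7 -0.6 -0.2] t 15.3
top 0.016 3577 [ 0.4383 -0.2671  0.0071] [ 0.5051 -0.2158  0.0171] mid [ 0.4717 -0.2415  0.0121] ztop [0.013  0.0149 0.016 ]
```

View pics/w12.png

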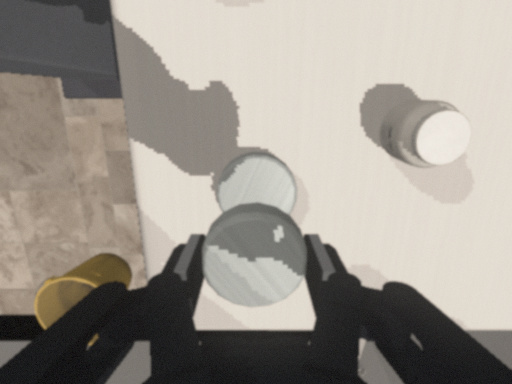

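```bash
python3 -m creep '[{"dp":[0,0.03,0],"turn":[0,0,0]},{"dp":[0,0.075,0],"turn":[0,0,0]},{"dp":[0,0.12,0],"turn":[0,0,0]},{"dp":[0,0.165,0],"turn":[0,0,0]},{"dp":[0,0.21,0],"turn":[0,0,0]}]'; python3 -m creep '[{"dp":[0,0.045,0],"turn":[0,0,0]},{"dp":[0,0.09,-0.005],"turn":[0,0,0]},{"dp":[0,0.135,-0.012],"turn":[0,0,0]},{"dp":[0,0.18,-0.018],"turn":[0,0,0]},{"dp":[0,0.225,-0.024],"turn":[0,0,0]}]';python3 -c "
from h import *
goal([.4452,.2468,.1],90)"
```

```text
clock: 15.8
tool_pos: [0.4701, -0.0375, 0.1053]
tool_rot: [172.3, 90.0, 172.2]
ft_force: [0.6, 0.1, -3.0]
grip_width: 0.0511
clock: 16.3
tool_pos: [0.446, 0.1875, 0.1052]
tool_rot: [-142.6, 90.0, -142.7]
ft_force: [1.0, -0.5, -3.8]
grip_width: 0.0506
dp [ 0.0052  0.0593 -0.0008] turn [-0.001 -0.     0.   ] | at [0.446  0.1875 0.1052] w 0.0506 F [ 1.  -0.5 -3.8] t 16.3
```

```bash
python3 -m creep '[{"dp":[0,0.04,0],"turn":[0,0,0]},{"dp":[0.005,0.058,0],"turn":[0,0,0]},{"dp":[0.005,0.06,0],"turn":[0,0,0]},{"dp":[0.005,0.06,0],"turn":[0,0,0]},{"dp":[0.005,0.06,0],"turn":[0,0,0]}]'
python3 - <<'E'
from h import *
im,d,W=wshot('w13');dish('w13',(.4452,.2462),.039);goal([.4452,.2468,.0049],90)
E
```

```text
clock: 16.8
tool_pos: [0.4466, 0.2437, 0.1001]
tool_rot: [-120.0, 89.9, -120.1]
ft_force: [0.3, 0.4, -3.1]
grip_width: 0.0514
finger -1 tip x -0.0014 inner z 0.0031 outer 0.0367
finger 1 tip x -0.0016 inner z 0.004 outer 0.0381
floor 4173 [0.4069 0.2228 0.0015] [0.4835 0.2848 0.005 ] mid [0.4452 0.2538 0.0033]
rim 738 [0.4071 0.2223 0.0052] [0.4836 0.2844 0.0083] mid [0.4453 0.2533 0.0067]
dark extents [0.3901 0.2287] [0.4796 0.3046]
dp [ 0.0952  0.0034 -0.0015] turn [-0.004 -0.001  0.002] | at [0.4468 0.2436 0.1002] w 0.0513 F [ 0.1 -0.4 -2.6] t 16.85
```

View pics/w13.png

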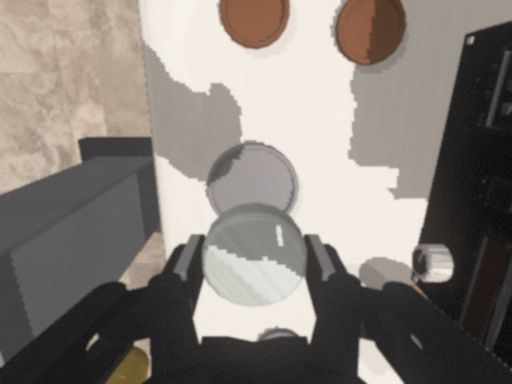

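```bash
python3 -m creep '[{"dp":[0.035,0.002,-0.001],"turn":[-0.003,0,0]},{"dp":[0.07,0.002,-0.001],"turn":[-0.003,0,0]},{"dp":[0.088,0.002,-0.001],"turn":[-0.003,0,0]},{"dp":[0.092,0.002,-0.001],"turn":[-0.003,0,0]},{"dp":[0.092,0.002,-0.001],"turn":[-0.003,0,0]}]'; python3 -m creep '[{"dp":[0,0,0],"turn":[0,0,0]},{"dp":[0,0,0],"turn":[0,0,0]},{"dp":[0.001,0,0],"turn":[0,0,0]},{"dp":[0.001,0,0],"turn":[0,0,0]}]';python3 - <<'E'
from h import *
goal([.4453,.2467,.0049],90)
E
```

```text
clock: 17.35
tool_pos: [0.446, 0.2468, 0.0081]
tool_rot: [-126.3, 89.9, -126.3]
ft_force: [-0.2, 0.6, -3.4]
grip_width: 0.0509
clock: 17.75
tool_pos: [0.4462, 0.2482, 0.0079]
tool_rot: [35.3, 89.9, 35.4]
ft_force: [0.1, -0.3, -3.3]
grip_width: 0.0509
dp [ 0.003  -0.0015 -0.0009] turn [ 0.002  0.001 -0.001] | at [0.4462 0.2482 0.0079] w 0.0509 F [ 0.1 -0.3 -3.3] t 17.75
```

```bash
python3 -m creep '[{"dp":[0.001,-0.001,0],"turn":[0,0,0]},{"dp":[0.002,-0.001,0],"turn":[0,0,0]},{"dp":[0.0025,-0.001,0],"turn":[0,0,0]},{"dp":[0.0025,-0.001,0],"turn":[0,0,0]}]'
```

```text
clock: 18.15
tool_pos: [0.4458, 0.247, 0.0047]
tool_rot: [-150.5, 90.0, -150.4]
ft_force: [-0.4, -0.7, -2.9]
grip_width: 0.0509
```

```bash
python3 -m creep '[{"dp":[0,0,0],"turn":[0,0,0]},{"dp":[0,0,0],"turn":[0,0,0]},{"dp":[0,0,0],"turn":[0,0,0]},{"dp":[0,0,0],"turn":[0,0,0]}]' 0.88;  python3 -m creep '[{"dp":[-0.02,0,0],"turn":[0,0,0]},{"dp":[-0.06,0,0],"turn":[0,0,0]},{"dp":[-0.1,0,0],"turn":[0,0,0]},{"dp":[-0.14,-0.03,0.01],"turn":[0,0,0]},{"dp":[-0.14,-0.07,0.025],"turn":[0,0,0]}]' 1
python3 - <<'E'
from h import *
im,d,W=wshot('w14')
pile('w14',[.02],c=(.445,.246),rs=.038);goal([.4716,-.2495,.14],90)
E
```

```text
clock: 18.55
tool_pos: [0.4461, 0.2471, 0.0049]
tool_rot: [36.0, 90.0, 36.1]
ft_force: [0.5, -0.3, 0.3]
grip_width: 0.0754
clock: 19.05
tool_pos: [0.4739, 0.1808, 0.1498]
tool_rot: [31.8, 89.3, 32.2]
ft_force: [1.3, 0.5, -1.0]
grip_width: 0.0852
finger -1 tip x -0.0129 inner z 0.0418 outer 0.0546
finger 1 tip x -0.0127 inner z 0.0429 outer 0.056
top 0.02 2853 [0.4196 0.2196 0.0149] [0.4728 0.2721 0.0217] mid [0.4462 0.2458 0.0183] ztop [0.0172 0.019  0.0202]
dp [ 0.009  -0.4182 -0.0014] turn [-0.006  0.006  0.003] | at [0.4756 0.1687 0.1475] w 0.0855 F [ 0.5 -6.  -0.4] t 19.1
```

View pics/w14.png

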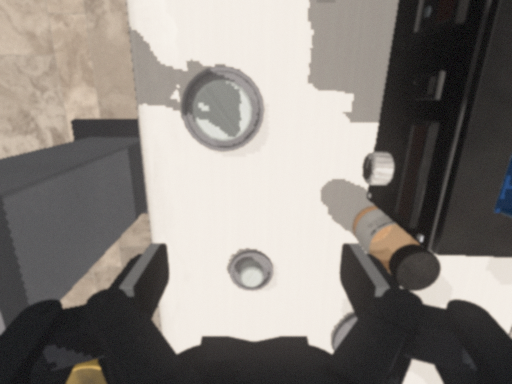

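Large is in its dish at (222,107). Back for the last blank.

```bash
python3 -m creep '[{"dp":[0,-0.04,0],"turn":[0,0,0]},{"dp":[0,-0.09,0],"turn":[0,0,0]},{"dp":[0,-0.14,0],"turn":[0,0,0]},{"dp":[0,-0.19,0],"turn":[0,0,0]},{"dp":[0,-0.24,0],"turn":[0,0,0]}]'; python3 -m creep '[{"dp":[0,-0.045,0],"turn":[0,0,0]},{"dp":[0,-0.09,0],"turn":[0,0,0]},{"dp":[0,-0.135,0],"turn":[0,0,0]},{"dp":[0,-0.16,0],"turn":[0,0,0]},{"dp":[0,-0.168,0],"turn":[0,0,0]}]';python3 -m creep '[{"dp":[0.03,0,0],"turn":[0,0,0]},{"dp":[0.06,0,0],"turn":[0,0,0]},{"dp":[0.08,0,0],"turn":[0,0,0]},{"dp":[0.08,0,0],"turn":[0,0,0]},{"dp":[0.08,0,0],"turn":[0,0,0]}]'
python3 - <<'E'
from h import *
im,d,W=wshot('w15');pile('w15',[.016]);goal([.4716,-.2495,-.002],90)
E
```

```text
clock: 19.6
tool_pos: [0.4709, -0.0649, 0.1447]
tool_rot: [-160.4, 90.0, -160.3]
ft_force: [0.5, 0.3, 0.2]
grip_width: 0.0852
clock: 20.1
tool_pos: [0.4709, -0.2349, 0.1445]
tool_rot: [-112.1, 89.9, -112.4]
ft_force: [-0.2, -0.9, 0.1]
grip_width: 0.0854
clock: 20.6
tool_pos: [0.472, -0.2295, 0.0648]
tool_rot: [131.2, 89.9, 131.4]
ft_force: [-0.3, -0.3, 0.2]
grip_width: 0.0858
finger -1 tip x -0.0126 inner z 0.0418 outer 0.0549
finger 1 tip x -0.0126 inner z 0.0428 outer 0.0558
top 0.016 6313 [ 0.438 -0.283  0.007] [ 0.5051 -0.2156  0.0175] mid [ 0.4716 -0.2493  0.0123] ztop [0.0129 0.0149 0.016 ]
dp [ 0.0674 -0.0194 -0.001 ] turn [ 0.003  0.001 -0.   ] | at [ 0.4725 -0.2301  0.0654] w 0.0855 F [ 0.  -0.3  0.6] t 20.65
```

View pics/w15.png

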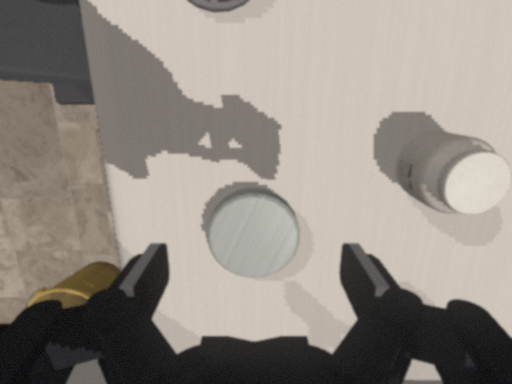

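```bash
python3 -m creep '[{"dp":[0.005,-0.019,0],"turn":[0,0,0]},{"dp":[0.025,-0.019,0],"turn":[0,0,0]},{"dp":[0.045,-0.019,0],"turn":[0,0,0]},{"dp":[0.055,-0.019,0],"turn":[0,0,0]},{"dp":[0.055,-0.019,0],"turn":[0,0,0]}]';python3 -m creep '[{"dp":[0,0,0],"turn":[0,0,0]},{"dp":[0,0,0],"turn":[0,0,0]},{"dp":[0,0,0],"turn":[0,0,0]}]'
python3 - <<'E'
from h import *
goal([.4716,-.2493,-.002],90);bot.grab_frame('top');goal([.4716,-.2493,-.002],90)
E
```

```text
clock: 21.15
tool_pos: [0.4719, -0.2495, 0.0096]
tool_rot: [149.3, 90.0, 149.5]
ft_force: [0.5, 0.1, -0.5]
grip_width: 0.0849
clock: 21.45
tool_pos: [0.4725, -0.2501, 0.0106]
tool_rot: [-22.8, 89.9, -22.7]
ft_force: [0.0, 0.4, -0.6]
grip_width: 0.0856
dp [ 0.0126  0.0008 -0.0009] turn [0.002 0.001 0.001] | at [ 0.4725 -0.2501  0.0106] w 0.0856 F [ 0.   0.4 -0.6] t 21.45
dp [ 0.0125  0.0008 -0.0008] turn [0.002 0.001 0.001] | at [ 0.4724 -0.2501  0.0105] w 0.0854 F [-0.1 -0.8  0.6] t 21.5
```

```bash
python3 -m creep '[{"dp":[0.006,0.001,-0.001],"turn":[0,0,0]},{"dp":[0.012,0.001,-0.001],"turn":[0,0,0]},{"dp":[0.012,0.001,-0.001],"turn":[0,0,0]},{"dp":[0.012,0.001,-0.001],"turn":[0,0,0]}]'; python3 -m creep '[{"dp":[0,0,0],"turn":[0,0,0]},{"dp":[0,0,0],"turn":[0,0,0]},{"dp":[0,0,0],"turn":[0,0,0]},{"dp":[0,0,0],"turn":[0,0,0]},{"dp":[0,0,0],"turn":[0,0,0]}]' 0; python3 -m creep '[{"dp":[-0.002,0,0],"turn":[0,0,0]},{"dp":[-0.01,0,0],"turn":[0,0,0]},{"dp":[-0.03,0,0],"turn":[0,0,0]},{"dp":[-0.06,0,0],"turn":[0,0,0]},{"dp":[-0.1,0,0],"turn":[0,0,0]}]'
python3 - <<'E'
from h import *
im,d,W=wshot('w16');held('w16',.034);goal([.52,-.05,.1],90)
E
```

```text
clock: 21.9
tool_pos: [0.4706, -0.2488, -0.0027]
tool_rot: [160.8, 89.9, 161.0]
ft_force: [-0.0, 0.2, -0.3]
grip_width: 0.0854
clock: 22.4
tool_pos: [0.4713, -0.249, -0.0012]
tool_rot: [-33.9, 89.9, -33.8]
ft_force: [-1.0, 1.1, 8.1]
grip_width: 0.0651
clock: 22.9
tool_pos: [0.4689, -0.2482, 0.0974]
tool_rot: [156.7, 89.7, 156.9]
ft_force: [1.6, -1.9, -4.2]
grip_width: 0.0647
finger -1 tip x -0.008 inner z 0.0022 outer 0.0417
finger 1 tip x -0.0069 inner z 0.0022 outer 0.0424
held n 13520 min [-0.0183 -0.0338 -0.031 ] max [0.     0.0334 0.031 ]
  y -0.034 topx -0.0151
  y -0.030 topx -0.0160
  y -0.026 topx -0.0160
  y -0.022 topx -0.0160
  y -0.018 topx -0.0160
  y -0.014 topx -0.0160
  y -0.010 topx -0.0161
  y -0.006 topx -0.0161
  y -0.002 topx -0.0161
  y 0.002 topx -0.0161
  y 0.006 topx -0.0161
  y 0.010 topx -0.0161
  y 0.014 topx -0.0161
  y 0.018 topx -0.0160
  y 0.022 topx -0.0159
  y 0.026 topx -0.0158
  y 0.030 topx -0.0145
  y 0.034 topx -0.0096
dp [0.0034 0.1999 0.0476] turn [0.002 0.005 0.003] | at [ 0.4727 -0.2499  0.1037] w 0.0648 F [ 0.3 -1.2 -0.3] t 22.95
```

View pics/w16.png

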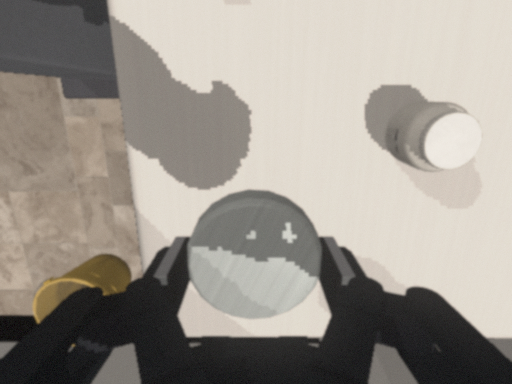

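```bash
python3 -m creep '[{"dp":[0,0.03,0],"turn":[0,0,0]},{"dp":[0,0.075,0],"turn":[0,0,0]},{"dp":[0,0.12,0],"turn":[0,0,0]},{"dp":[0,0.165,0.01],"turn":[0,0,0]},{"dp":[0,0.205,0.035],"turn":[0,0,0]}]'; python3 -m creep '[{"dp":[0,0.015,0.03],"turn":[0,0,0]},{"dp":[0,0.02,0.06],"turn":[0,0,0]},{"dp":[0,0.021,0.085],"turn":[0,0,0]},{"dp":[0,0.021,0.095],"turn":[0,0,0]},{"dp":[0,0.021,0.095],"turn":[0,0,0]}]';python3 - <<'E'
from h import *
im,d,W=wshot('w17');dish('w17',(.618,-.024),.046);goal([.618,-.024,.004],90)
im,d=bot.grab_frame('side');save('side1',im)
E
```

```text
clock: 23.45
tool_pos: [0.5013, -0.0423, 0.0973]
tool_rot: [-174.8, 89.6, -174.6]
ft_force: [1.6, -1.2, -4.8]
grip_width: 0.0645
clock: 23.95
tool_pos: [0.6011, -0.023, 0.0975]
tool_rot: [-9.9, 90.0, -9.8]
ft_force: [-1.2, -1.2, -4.0]
grip_width: 0.0651
finger -1 tip x -0.0079 inner z 0.0022 outer 0.0418
finger 1 tip x -0.0066 inner z 0.0022 outer 0.0418
floor 4333 [ 0.5736 -0.0518  0.0015] [0.6643 0.0201 0.005 ] mid [ 0.6189 -0.0158  0.0033]
rim 763 [ 0.5736 -0.0534  0.0052] [0.664  0.0199 0.008 ] mid [ 0.6188 -0.0168  0.0066]
dark extents [ 0.5529 -0.043 ] [0.6608 0.0382]
dp [ 0.0932 -0.0007  0.0192] turn [ 0.001 -0.003  0.   ] | at [ 0.599  -0.0233  0.0973] w 0.0649 F [-0.4  0.1 -4.7] t 24.0
```

View pics/w17.png

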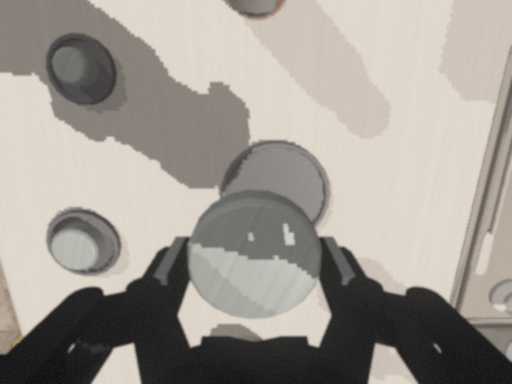

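View pics/side1.png

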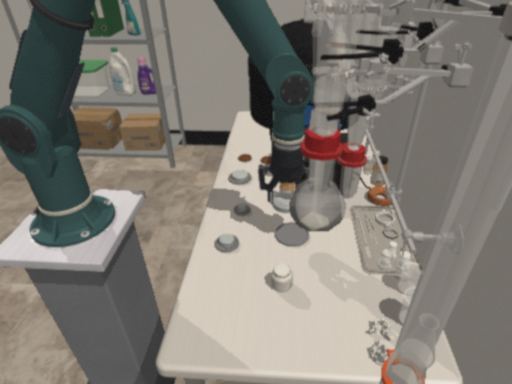

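```bash
python3 -m creep '[{"dp":[0.01,-0.001,0.012],"turn":[0,0,0]},{"dp":[0.03,-0.001,0.019],"turn":[0,0,0]},{"dp":[0.055,-0.001,0.019],"turn":[0,0,0]},{"dp":[0.07,-0.001,0.019],"turn":[0,0,0]},{"dp":[0.075,-0.001,0.019],"turn":[0,0,0]}]'; python3 -m creep '[{"dp":[0,0,0],"turn":[0,0,0]},{"dp":[0,0,0],"turn":[0,0,0]},{"dp":[0,0,0],"turn":[0,0,0]}]'
python3 - <<'E'
from h import *
im,d,W=wshot('w18');dish('w18',(.618,-.024),.046);goal([.619,-.025,.004],90);held('w18',.034)
E
```

```text
clock: 24.55
tool_pos: [0.6172, -0.024, 0.0205]
tool_rot: [-175.8, 89.7, -175.7]
ft_force: [-0.6, -0.2, -5.2]
grip_width: 0.0649
clock: 24.85
tool_pos: [0.6203, -0.0236, 0.0238]
tool_rot: [2.2, 89.9, 2.3]
ft_force: [0.2, -0.5, -4.8]
grip_width: 0.0651
finger -1 tip x -0.008 inner z 0.0022 outer 0.0415
finger 1 tip x -0.0062 inner z 0.0022 outer 0.0397
floor 3590 [ 0.5738 -0.0274  0.0015] [0.6644 0.0202 0.005 ] mid [ 0.6191 -0.0036  0.0033]
rim 1294 [ 0.5742 -0.0261  0.0052] [0.6642 0.0198 0.0079] mid [ 0.6192 -0.0031  0.0065]
dark extents [ 0.556  -0.0238] [0.6608 0.0371]
dp [ 0.0198 -0.0014 -0.0013] turn [ 0.002  0.002 -0.   ] | at [ 0.6203 -0.0236  0.0238] w 0.065 F [ 0.2 -0.9 -3.8] t 24.9
held n 14656 min [-0.0181 -0.0337 -0.031 ] max [0.02   0.0438 0.031 ]
  y -0.034 topx -0.0150
  y -0.030 topx -0.0159
  y -0.026 topx -0.0160
  y -0.022 topx -0.0160
  y -0.018 topx -0.0159
  y -0.014 topx -0.0160
  y -0.010 topx -0.0160
  y -0.006 topx -0.0161
  y -0.002 topx -0.0160
  y 0.002 topx -0.0160
  y 0.006 topx -0.0160
  y 0.010 topx -0.0160
  y 0.014 topx -0.0160
  y 0.018 topx -0.0159
  y 0.022 topx -0.0158
  y 0.026 topx -0.0155
  y 0.030 topx -0.0137
  y 0.034 topx -0.0033
  y 0.038 topx 0.0181
```

View pics/w18.png

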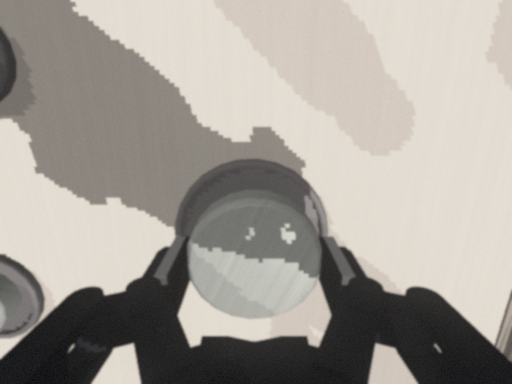

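```bash
python3 -m creep '[{"dp":[0.006,-0.0015,-0.001],"turn":[0,0,0]},{"dp":[0.012,-0.0015,-0.001],"turn":[0,0,0]},{"dp":[0.017,-0.0015,-0.001],"turn":[0,0,0]},{"dp":[0.017,-0.0015,-0.001],"turn":[0,0,0]},{"dp":[0.017,-0.0015,-0.001],"turn":[0,0,0]}]'; python3 -m creep '[{"dp":[0,0,0],"turn":[0,0,0]},{"dp":[0,0,0],"turn":[0,0,0]}]'
python3 - <<'E'
from h import *
goal([.619,-.025,.004],90)
E
```

```text
clock: 25.4
tool_pos: [0.6182, -0.0251, 0.0054]
tool_rot: [175.3, 90.0, 175.4]
ft_force: [-0.1, 0.8, -3.7]
grip_width: 0.0645
clock: 25.6
tool_pos: [0.6187, -0.0251, 0.006]
tool_rot: [5.4, 90.0, 5.5]
ft_force: [0.3, 0.3, -3.8]
grip_width: 0.065
dp [0.002  0.0001 0.0003] turn [ 0.002  0.    -0.   ] | at [ 0.6187 -0.0251  0.006 ] w 0.065 F [ 0.3  0.3 -3.8] t 25.6
```

```bash
python3 -m creep '[{"dp":[0.001,0,0],"turn":[0,0,0]},{"dp":[0.0018,0,0],"turn":[0,0,0]},{"dp":[0.0018,0,0],"turn":[0,0,0]}]'; python3 -m creep '[{"dp":[0,0,0],"turn":[0,0,0]},{"dp":[0,0,0],"turn":[0,0,0]},{"dp":[0,0,0],"turn":[0,0,0]},{"dp":[0,0,0],"turn":[0,0,0]},{"dp":[0,0,0],"turn":[0,0,0]}]' 1;  python3 -m creep '[{"dp":[-0.01,0,0],"turn":[0,0,0]},{"dp":[-0.04,0,0],"turn":[0,0,0]},{"dp":[-0.08,0,0],"turn":[0,0,0]},{"dp":[-0.1,0,-0.03],"turn":[0,0,0]},{"dp":[-0.1,0,-0.07],"turn":[0,0,0]}]'; python3 -m creep '[{"dp":[0,0,-0.045],"turn":[0,0,0]},{"dp":[0,-0.04,-0.07],"turn":[0,0,0]},{"dp":[0,-0.09,-0.075],"turn":[0,0,0]},{"dp":[0,-0.14,-0.075],"turn":[0,0,0]},{"dp":[0,-0.18,-0.075],"turn":[0,0,0]}]'
python3 - <<'E'
from h import *
im,d=bot.grab_frame('top');P=cloud('top',d);goal([.47,-.2,.12])
for n,c,r in [('s',(.4727,.0735),.03),('m',(.4498,-.0712),.035),('l',(.4453,.246),.042),('xl',(.619,-.0255),.05),('jar',(.595,-.196),.04),('bot',(.605,.137),.035)]:
    q=P[(P[...,2]>.012)&(P[...,2]<.12)&(np.hypot(P[...,0]-c[0],P[...,1]-c[1])<r)]
    if len(q):print(n,len(q),q.min(0).round(3),q.max(0).round(3),'mid',((q.min(0)+q.max(0))/2)[:2].round(3),'z50/95',np.percentile(q[:,2],[50,95]).round(4))
save('top9',cv2.resize(im[90:250,140:440],None,fx=2.6,fy=2.6,interpolation=cv2.INTER_CUBIC))
im,d=bot.grab_frame('side');save('side9',cv2.resize(im[130:330,170:370],None,fx=3,fy=3,interpolation=cv2.INTER_CUBIC))
E
```

```text
clock: 25.9
tool_pos: [0.6184, -0.0252, 0.0039]
tool_rot: [-174.1, 90.0, -174.0]
ft_force: [-0.7, 0.8, -4.4]
grip_width: 0.0653
clock: 26.4
tool_pos: [0.6188, -0.0251, 0.0042]
tool_rot: [0.2, 90.0, 0.3]
ft_force: [-0.0, -0.2, 0.2]
grip_width: 0.0853
clock: 26.9
tool_pos: [0.5531, -0.0249, 0.1081]
tool_rot: [3.4, 89.4, 3.5]
ft_force: [1.2, 0.5, -0.7]
grip_width: 0.0856
clock: 27.4
tool_pos: [0.4734, -0.2084, 0.1049]
tool_rot: [-55.9, 89.9, -55.9]
ft_force: [1.0, 0.8, -0.9]
grip_width: 0.0851
dp [-0.0152  0.017  -0.0033] turn [-0.01   0.002  0.007] | at [ 0.4731 -0.2171  0.105 ] w 0.0851 F [-0.2 -4.6  0.8] t 27.45
s 57 [0.462 0.063 0.014] [0.486 0.084 0.026] mid [0.474 0.073] z50/95 [0.019  0.0223]
m 134 [ 0.432 -0.089  0.013] [ 0.469 -0.051  0.025] mid [ 0.45 -0.07] z50/95 [0.0185 0.0227]
l 239 [0.422 0.221 0.013] [0.47  0.27  0.024] mid [0.446 0.245] z50/95 [0.0185 0.0231]
xl 384 [ 0.585 -0.059  0.012] [0.659 0.006 0.024] mid [ 0.622 -0.027] z50/95 [0.0185 0.0224]
jar 226 [ 0.572 -0.222  0.012] [ 0.62  -0.174  0.055] mid [ 0.596 -0.198] z50/95 [0.0464 0.0523]
bot 304 [0.58  0.105 0.014] [0.633 0.17  0.12 ] mid [0.607 0.138] z50/95 [0.0891 0.1183]
```

View pics/top9.png

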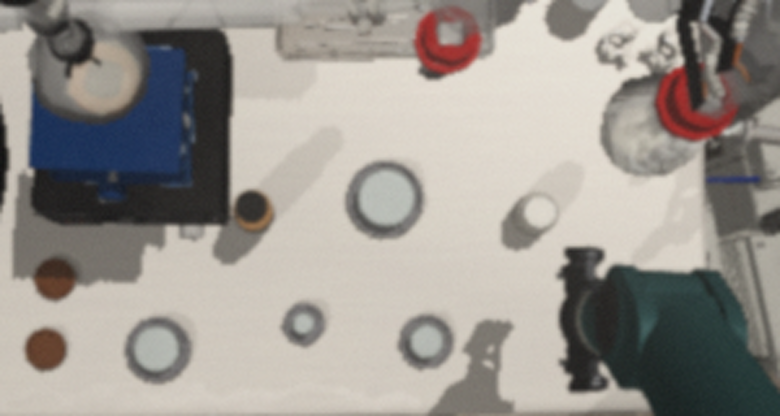

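View pics/side9.png

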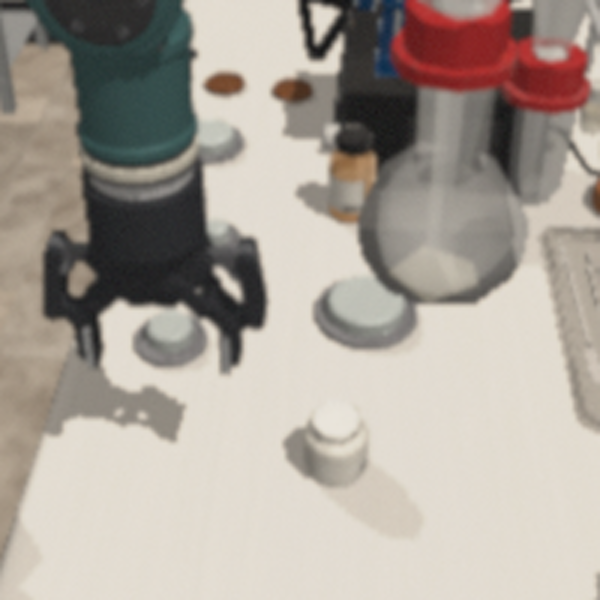

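All four blanks lie flat and centred in the dishes of their own size: xlarge (385,198), large (158,348), small (303,324) and medium (427,341) in the top crop. The bottle at (254,210) and the jar at (540,211) have not moved, and the gripper is clear.

```bash
python3 -m creep '[{"dp":[0,0,0],"turn":[0,0,0]},{"dp":[0,0,0],"turn":[0,0,0]},{"dp":[0,0,0],"turn":[0,0,0]}]'; python3 -c "
from h import *
print(bot.hand_in())"
```

```text
clock: 27.8
tool_pos: [0.4741, -0.2034, 0.1042]
tool_rot: [87.7, 90.0, 88.0]
ft_force: [0.8, 0.7, -0.2]
grip_width: 0.0852
the job is handed in; nothing more can be done
None
```

I took the pile apart from the top (small, medium, large, then xlarge) and laid each blank in the grey dish of its own size. I handed the job in at about 28 s.

- **Blanks:** in the last overhead and side views all four lie flat and centred to within about 3 mm. Their tops measured about 19–20 mm above the table, where 20 mm is expected.
- **Rest of the pile:** wrist-camera views after each lift showed the remaining blanks had not shifted.
- **Bottle and jar:** both show where they stood at the start.
- **Forces:** wrist force readings stayed under about 10 N throughout.

No check failed. Two readings were off from expected:
- The grip width read 2.5–3.5 mm under each blank's diameter, although depth showed every blank held level and centred.
- The last overhead picture was taken while the arm was still settling by a few millimetres, clear of everything.

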